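Hang the rinsed bent glass tubes and blow them dry

TASK

Tidy and run the drying place: stand the two toppled square bottles upright on the blue mat, and hang every bent glass tube in the notched rack, each in a pair of facing notches of its own, both ends lying in the notches and sticking out past the rails, the bend hanging down between them. When all that is done, squeeze the blow gun's trigger past its pressure point, fully to full blast, hold it there for two seconds and let go. Leave the other things on the bench where they are.

Things in the scene. Friction and masses are not known exactly. Their poses are not given: they have to be found in the camera images.
- rack: fixed white rack, two blue sawtooth rails 14 mm thick at its x = -56 and +56 mm. Origin: middle of its 150 x 235 x 10 mm base, at bench height; x across the rails, y along them. Each rail has 90 degree V notches, facing in pairs, at y = -66, -22, 22, 66 mm (valley 62, tips 84 mm above the bench). A tube lying in a V has its centre line at 69 mm. Open between the rails down to the base
- tube0: bent green glass tube, 10 mm thick, 150 mm long, 45 g, flat on the bench; may be absent. Shallow U with out-turned ends: straight middle 36 mm, slants, straight ends 35 mm, parallel to the middle, 38 mm aside. Origin: centre of the middle, on the centre line; x along the tube, y towards the line of the ends. Laid in two notches and let go, it swings until the bend hangs down
- tube0_a (a point): end of tube0 at its x = +75 mm, y = +38 mm (on the centre line)
- tube0_b (a point): end of tube0 at its x = -75 mm, y = +38 mm (on the centre line)
- tube1: bent green glass tube, 10 mm thick, 150 mm long, 45 g, flat on the bench; may be absent. Shallow U with out-turned ends: straight middle 36 mm, slants, straight ends 35 mm, parallel to the middle, 38 mm aside. Origin: centre of the middle, on the centre line; x along the tube, y towards the line of the ends. Laid in two notches and let go, it swings until the bend hangs down
- tube1_a (a point): end of tube1 at its x = +75 mm, y = +38 mm (on the centre line)
- tube1_b (a point): end of tube1 at its x = -75 mm, y = +38 mm (on the centre line)
- tube2: bent green glass tube, 10 mm thick, 150 mm long, 45 g, flat on the bench; may be absent. Shallow U with out-turned ends: straight middle 36 mm, slants, straight ends 35 mm, parallel to the middle, 38 mm aside. Origin: centre of the middle, on the centre line; x along the tube, y towards the line of the ends. Laid in two notches and let go, it swings until the bend hangs down
- tube2_a (a point): end of tube2 at its x = +75 mm, y = +38 mm (on the centre line)
- tube2_b (a point): end of tube2 at its x = -75 mm, y = +38 mm (on the centre line)
- tube3: bent green glass tube, 10 mm thick, 150 mm long, 45 g, flat on the bench; may be absent. Shallow U with out-turned ends: straight middle 36 mm, slants, straight ends 35 mm, parallel to the middle, 38 mm aside. Origin: centre of the middle, on the centre line; x along the tube, y towards the line of the ends. Laid in two notches and let go, it swings until the bend hangs down
- tube3_a (a point): end of tube3 at its x = +75 mm, y = +38 mm (on the centre line)
- tube3_b (a point): end of tube3 at its x = -75 mm, y = +38 mm (on the centre line)
- mat: fixed blue mat, 220 x 220 mm, 3 mm thick. Origin: centre of its underside, at bench height; x and y along its sides
- bottle0: square white plastic bottle with red screw cap, closed, 100 to 220 g, toppled on the mat. Body 46 x 46 mm and 76 mm tall, then neck and cap 27 mm across up to 98 mm. Origin: centre of its foot; x axis from foot to cap (points up when the bottle stands), y and z square to its side faces
- bottle1: square white plastic bottle with yellow screw cap, closed, 100 to 220 g, toppled on the mat. Body 46 x 46 mm and 76 mm tall, then neck and cap 27 mm across up to 98 mm. Origin: centre of its foot; x axis from foot to cap (points up when the bottle stands), y and z square to its side faces
- gun: fixed orange blow gun clamped upside down in a holder (base 100 x 90 mm). Origin: under the middle of the grip, at bench height. Brass nozzle along its +x, 83 mm up, to x = 105 mm. The grip stands up: x -13 to 13 mm, y -14 to 14 mm, 94 to 199 mm above the bench, brass hose fitting on top (20 mm across) to 213 mm. Black trigger blade in front (+x) of it
- trigger_face (a point): middle of the trigger blade's front face, 155 mm above the bench. Blade 22 mm wide (y), 8 mm thick, 118 to 180 mm above the bench. Released it is at gun x = 40 mm (53 mm ahead of the grip's back face) and slides straight back towards the grip by 14 mm in all. Grip and blade can be pinched together from above
- first_stage (a joint): first part of the trigger's travel, m: 0 released, 0.008 at the pressure point; soft spring, 1.5 to 3.5 N
- second_stage (a joint): further travel of the trigger beyond the pressure point, m: 0 until pushed with more than about 8.4 N, 0.006 fully squeezed (about 12.6 N): full blast. It springs back when let go
- box_red: red tip box, 85 x 110 x 43 mm; not part of the job. Origin: centre of its underside
- box_yellow: small yellow tip box, 50 x 45 x 36 mm; not part of the job. Origin: centre of its underside
- flask_white: round white bottle with green cap standing upright, 44 mm across, 100 mm tall; not part of the job. Origin: centre of its underside
- beaker: clear glass beaker, 80 mm across, 100 mm tall; not part of the job. Origin: centre of its underside
There are look-alikes about, which are no part of the job. Leave any turquoise look-alike of the gun alone.

How it is judged:
By the outcome, as a careful person would: the job done as asked, in the order asked, and still so for the second after the job is handed in, with the robot touching nothing.
Of tube0, tube1, tube2, tube3 only 3 to 4 are there at a start; the rules pass over those that are not, and their reading is None.
At some moment in a run one of bottle0, bottle1 may be knocked a few centimetres aside while the robot is not near it.
Once in a run the grip may slacken for a moment while it holds something.
It also fails if it takes over 210 s, if anything falls off the work surface, if the arm or the gripper's body presses on something with over 40 N, if the wrist force passes 120 N, or if a joint passes its speed limit or range.

ROBOT

A 7-joint arm with a two-finger parallel gripper is mounted at the origin on the work surface. World frame = base frame: x ahead of the robot, y to its left, z up, the work surface at z = 0. Lengths are in m, angles in rad, forces in N, time in s.
With the tool pointing down it reaches from about 0.4 to 0.9 m from the base axis. Payload 5.6 kg.
Tool frame: the origin (TCP) lies between the finger pads; the fingertips stand ahead of it and the grasp point (between the pads) lies 8 mm behind it (ctrl.tips_ahead is the x of the fingertips in the tool frame, in m); x points along the fingers, y is the direction in which the jaws open and shut, and the axes are right-handed (so a half turn about x gives the same grasp; the last joint's range is limited). The gripper opens to 92 mm and grips with 3 to 60 N. Pads are 20 mm wide; open, the fingers measure 128 mm over their backs; the gripper's body (75 mm by 189 mm) begins 69 mm behind the grasp point.
Start: joints at [1.126, 0.468, -0.012, 1.603, 0.006, 1.071, -0.056], TCP at [0.254, -0.598, 0.226] pointing down, gripper open.
Joint ranges: [-2.53, 2.53], [-0.31, 2.02], [-1.57, 1.55], [0.28, 2.44], [-1.29, 4.43], [0.15, 1.84], [-2.92, 2.92]. Speed limits (rad/s): [2.57, 2.57, 3.14, 3.14, 3.14, 3.14, 3.14].

INTERFACE

Orientations are given as a 3x3 rotation matrix whose columns are the frame's x, y, z axes.
In Python, from plant import ctrl gives the robot as it stands.
- The arm moves only by the tool jog_arm, never from a script. Its argument "motion" is a list that holds one entry, the list of rows, each a list of 4 numbers: the shift along the tool's x, y, z in cm, then the turn about the tool's x in degrees. In form: [[[tx, ty, tz, yaw], ...]]. A call has 1 to 5 rows; each row shifts and turns the commanded pose from where the row before left it, along the tool's axes as they then stand; what a row does not reach is not made up. A row lasts 1/10 s, in which the tool goes at most 50 mm and 8.59 degrees, less where a joint would pass 70% of its speed; a pose out of reach is approached as far as the arm can. A call with a gripper value outside its range is refused whole. "jaw" is the closure, from 0 (fully open) to 1 (shut), set as the call begins (left out, the last holds). The fingers move at their own pace and stop on an object; "newtons" is the grip in N (left out, the last holds). Time passes only in rows, so rows that do not move let the fingers close. It gives the time, the measured TCP pose, the force and the opening at its end, in the units of the state.
- ctrl.observe(): the state, without advancing time (a new reading comes with each control period).
- ctrl.grab_frame(name): name is "side" or "top" or "wrist"; returns a dict with "color" (400x640x3 uint8, red, green, blue), "fx", "fy", "cx", "cy" (pixels), "distortion" ([k1, k2, p1, p2, k3] as OpenCV has them; the pictures are not rectified), "rvec" (rotation vector, rad) and "tvec" (3), from world to camera coordinates, as OpenCV has them. Camera axes: x right, y down, z forward; pixel columns grow to the right and rows downward; lengths in m; the calibration is good to about 2 mm. A picture is of the moment at which its call begins. There is no depth.
- ctrl.finish_job(): hands the job in, once; it reports no verdict.
The state is a dict: "time": time; "joint_pos": joint angles; "joint_vel": joint speeds; "joint_efforts": joint torques, N m; "tool_pos": TCP position; "ee_rot": TCP orientation; "wrist_force": force on the tool from outside, world axes, zero at the start; "wrist_torque": the same for the moment, N m; "finger_gap": opening from 0.0 (shut) to 1.0 (fully open).
Only numpy, scipy, OpenCV 4.12 (cv2) and the standard library are available. Lean on these libraries where they do the work, as an engineer would, in place of code of your own. Each camera call takes 0.05 s, during which the arm holds its last target.

## Working session

There is one attempt and no reset: what is moved stays moved. The work goes in short steps, Python scripts to look and compute and a tool call to move; the robot and the scene stay as the last step left them, time stands still between calls to the robot, and variables do not carry over. Pictures are saved under pics/ and viewed, and the job is handed in when it is done.

Besides the shell and the picture viewer there is one more tool, called by a JSON object that holds its "op" and its "data". jog_arm: Moves the arm, as the interface text tells. Its arguments: {"type":"object","properties":{"motion":{"type":"array"},"jaw":{"type":"number"},"newtons":{"type":"number"}},"required":["motion"]}

```bash
ls; mkdir -p pics; python3 - <<'E'
from plant import ctrl
import cv2
s=ctrl.observe(); print(s['time'],s['tool_pos'],s['ee_rot'],s['finger_gap'],ctrl.tips_ahead)
for n in ["side","top","wrist"]:
    f=ctrl.grab_frame(n); cv2.imwrite(f"pics/{n}0.png",f["color"][:,:,::-1]); print(n,f['fx'],f['fy'],f['cx'],f['cy'],f['distortion'],f['rvec'],f['tvec'])
E
```

```text
pics
0.0 [ 0.2539447  -0.59773791  0.22462883] [[-7.96006821e-04  3.91031207e-01 -9.20377076e-01]
 [ 1.58660137e-03 -9.20375715e-01 -3.91032001e-01]
 [-9.99998425e-01 -1.77153567e-03  1.12214696e-04]] 0.9966396699800036 0.011
side 376.23636628245447 376.23636628245447 319.0687226576535 194.8716702514561 [-0.05745393  0.          0.          0.          0.        ] [ 0.27579477 -2.86238674  1.04350751] [0.46306372 0.13662246 1.18273226]
top 513.6320988107242 513.6320988107242 317.42409600349544 201.736883057039 [0.01783936 0.         0.         0.         0.        ] [ 2.20612534 -2.16386063  0.08157737] [0.0179696  0.47028998 1.46507718]
wrist 286.1002645480493 286.1002645480493 317.8522636446387 197.9131695287187 [-0.03892812  0.          0.          0.          0.        ] [-2.41639652  1.59748935  0.22907574] [-0.64853108 -0.031562    0.3908603 ]
```

View pics/side0.png

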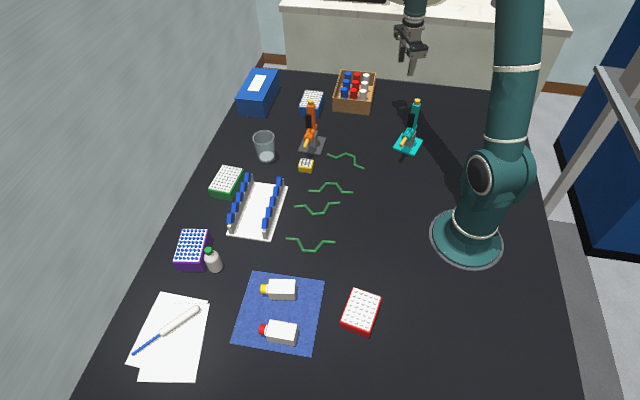

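View pics/top0.png

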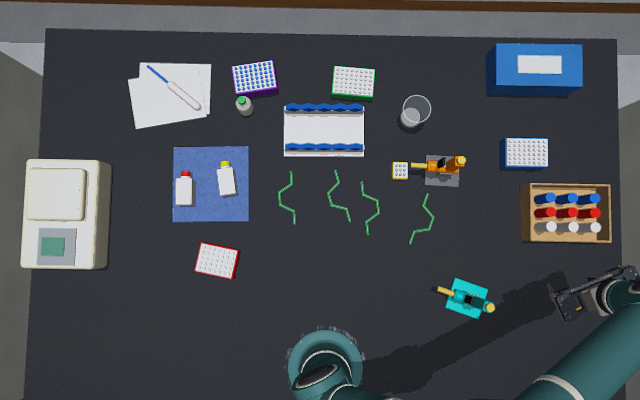

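View pics/wrist0.png

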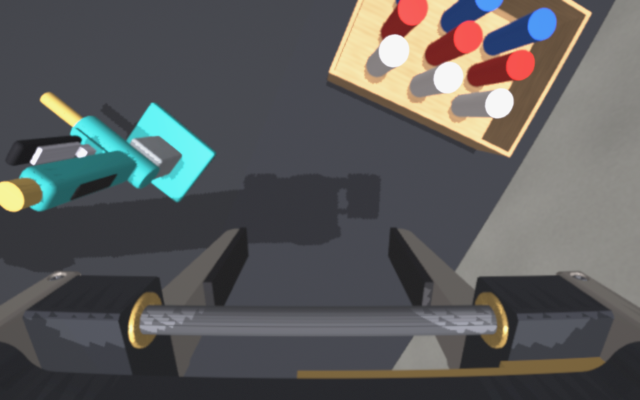

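```bash
cat > h.py <<'E'
import numpy as np, cv2, sys
from plant import ctrl
def grab(n,save=None):
    f=ctrl.grab_frame(n)
    if save: cv2.imwrite(f"pics/{save}.png",f["color"][:,:,::-1])
    return f
def ray(f,px):
    K=np.array([[f['fx'],0,f['cx']],[0,f['fy'],f['cy']],[0,0,1]])
    R=cv2.Rodrigues(np.array(f['rvec'],float))[0]; t=np.array(f['tvec'],float)
    u=cv2.undistortPoints(np.array(px,float).reshape(-1,1,2),K,np.array(f['distortion'],float)).reshape(-1,2)
    d=np.c_[u,np.ones(len(u))]@R
    return -R.T@t,d
def onplane(f,px,z):
    o,d=ray(f,px); s=(z-o[2])/d[:,2]; return o+s[:,None]*d
def proj(f,P):
    K=np.array([[f['fx'],0,f['cx']],[0,f['fy'],f['cy']],[0,0,1]])
    return cv2.projectPoints(np.array(P,float).reshape(-1,1,3),np.array(f['rvec'],float),np.array(f['tvec'],float),K,np.array(f['distortion'],float))[0].reshape(-1,2)
def hsv(f): return cv2.cvtColor(f['color'],cv2.COLOR_RGB2HSV)
def tri(f1,p1,f2,p2):
    a,d=ray(f1,[p1]);b,e=ray(f2,[p2]);d=d[0];e=e[0]
    s=np.linalg.lstsq(np.c_[d,-e],b-a,rcond=None)[0]
    x,y=a+s[0]*d,b+s[1]*e
    return (x+y)/2,np.linalg.norm(x-y)
def tubes(f,z=0.005):
    """flat tubes: centre of middle, angle of long axis, bend direction"""
    H=hsv(f); m=cv2.inRange(H,(50,90,70),(80,255,255))
    n,l,st,c=cv2.connectedComponentsWithStats(m,connectivity=8); out=[]
    for i in range(1,n):
        if st[i,4]<60: continue
        ys,xs=np.nonzero(l==i); P=onplane(f,np.c_[xs,ys],z)[:,:2]
        D=np.linalg.norm(P[:,None]-P[None],axis=2); a,b=np.unravel_index(D.argmax(),D.shape)
        L=D.max()
        if not .12<L<.18: print('skip',st[i],L); continue
        u=(P[a]-P[b])/L; u=u*np.sign(u[0]); v=np.array([-u[1],u[0]]); mid=(P[a]+P[b])/2
        # ends line -> refine with rel coords
        for _ in range(3):
            r=P-mid; s=r@u; q=r@v
            e1=s>s.max()-.033; e2=s<s.min()+.033
            A=P[e1].mean(0);B=P[e2].mean(0); u=(A-B)/np.linalg.norm(A-B); v=np.array([-u[1],u[0]])
            s=(P-mid)@u; mid=mid+u*(s.max()+s.min())/2; mid=mid+v*((A-mid)@v)
        r=P-mid; s=r@u;q=r@v; c=abs(s)<.016; off=q[c].mean()
        out.append(dict(px=c and None if False else st[i][:4].tolist(),L=float(s.max()-s.min()),off=float(off),
          ends_mid=mid.round(4).tolist(),middle=(mid+v*off).round(4).tolist(),ang=float(np.degrees(np.arctan2(u[1],u[0])))))
    return out
def state():
    s=ctrl.observe(); R=np.array(s['ee_rot']); 
    print('t',round(s['time'],2),'tcp',np.round(s['tool_pos'],4),'yang',round(np.degrees(np.arctan2(R[1,1],R[0,1])),2),'gap',round(s['finger_gap']*92,1),'F',np.round(s['wrist_force'],1),'j',np.round(s['joint_pos'],2))
    return s
def togo(p,yang=None):
    """cm along tool axes to world p (at current orientation), then turn deg about tool x to bring jaw-axis to yang (mod 180)"""
    s=state(); R=np.array(s['ee_rot']); d=R.T@(np.array(p)-s['tool_pos'])*100
    out='tool cm %s'%np.round(d,2)
    if yang is not None:
        a=np.degrees(np.arctan2(R[1,1],R[0,1])); e=(yang-a+90)%180-90
        out+='  turn about tool x %.2f'%(-e)
    print(out)
E
python3 - <<'E'
from h import *
f=grab('top')
for t in tubes(f): print(t)
s=grab('side')
for t in tubes(s): print(t)
# rack corners
H=hsv(f)
m=cv2.inRange(H,(100,100,60),(125,255,255)); 
n,l,st,c=cv2.connectedComponentsWithStats(m)
for i in range(1,n):
    if st[i,4]>60: print(st[i],c[i].round(1))
for n_,lo,hi in [('w',(0,0,170),(180,60,255)),('red',(0,150,100),(6,255,255)),('yel',(22,120,120),(34,255,255)),('or',(10,150,100),(22,255,255))]:
    m=cv2.inRange(H,lo,hi); n,l,st,c=cv2.connectedComponentsWithStats(m)
    for i in range(1,n):
        if st[i,4]>40: print(n_,st[i],c[i].round(1),onplane(f,[c[i]],0.0)[0].round(3))
cv2.imwrite('pics/c1.png',cv2.resize(f['color'][80:250,160:480,::-1],None,fx=2.5,fy=2.5,interpolation=cv2.INTER_CUBIC))
cv2.imwrite('pics/c2.png',cv2.resize(s['color'][80:360,200:380,::-1],None,fx=2.1,fy=2.1,interpolation=cv2.INTER_CUBIC))
E
```

```text
{'px': [331, 66, 45, 32], 'L': 0.1284560286549939, 'off': -0.029263000086120747, 'ends_mid': [0.8167, -0.0711], 'middle': [0.7875, -0.0707], 'ang': -90.76282423028321}
{'px': [327, 169, 24, 54], 'L': 0.16076901807364252, 'off': 0.03816945105583565, 'ends_mid': [0.4903, -0.0445], 'middle': [0.4791, -0.008], 'ang': 17.134677601003023}
{'px': [278, 170, 18, 55], 'L': 0.1581743549820901, 'off': 0.03830072652512739, 'ends_mid': [0.4833, 0.1003], 'middle': [0.4796, 0.1384], 'ang': 5.496357995430708}
{'px': [360, 181, 20, 55], 'L': 0.15842091256420843, 'off': -0.03822850689462806, 'ends_mid': [0.4554, -0.1096], 'middle': [0.4605, -0.1475], 'ang': 7.662434599010959}
{'px': [409, 193, 26, 52], 'L': 0.1587045656545796, 'off': -0.038082251111487095, 'ends_mid': [0.4282, -0.2664], 'middle': [0.4157, -0.3024], 'ang': -19.212235659053}
{'px': [327, 152, 38, 18], 'L': 0.15991423949843542, 'off': -0.03827492075943921, 'ends_mid': [0.4267, -0.2664], 'middle': [0.4141, -0.3025], 'ang': -19.329527578163052}
{'px': [208, 169, 36, 32], 'L': 0.1623997093374966, 'off': 0.02543834503732663, 'ends_mid': [0.8
[... 1848 characters left out ...]
-0.703  0.   ]
red [545 207  12  10  91] [550.4 211.5] [ 0.456 -0.651  0.   ]
red [567 208  12   9  89] [572.8 212. ] [ 0.456 -0.715  0.   ]
red [590 208  11  10  95] [594.9 212.5] [ 0.456 -0.779  0.   ]
red [201 242  38  37  81] [226.8 254.9] [0.312 0.286 0.   ]
yel [458 156   8   9  55] [461.3 159.7] [ 0.603 -0.393  0.   ]
yel [221 161   9   6  43] [224.8 163.2] [0.579 0.301 0.   ]
yel [392 162  16  18  78] [398.9 171. ] [ 0.566 -0.21   0.   ]
yel [411 162  17   6  79] [418.6 164.9] [ 0.585 -0.268  0.   ]
yel [437 286  17  10  84] [445.  290.8] [ 0.221 -0.345  0.   ]
yel [486 304   9   8  54] [490.1 307.2] [ 0.177 -0.474  0.   ]
or [426 156  39  17 331] [444.5 166.2] [ 0.583 -0.343  0.   ]
```

View pics/c1.png

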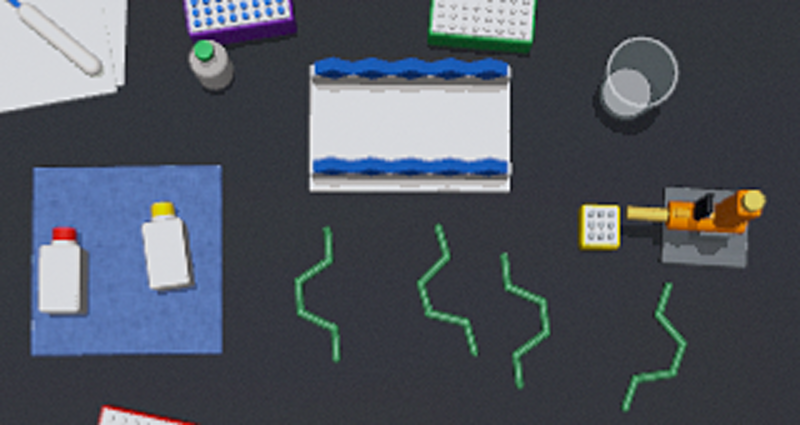

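View pics/c2.png

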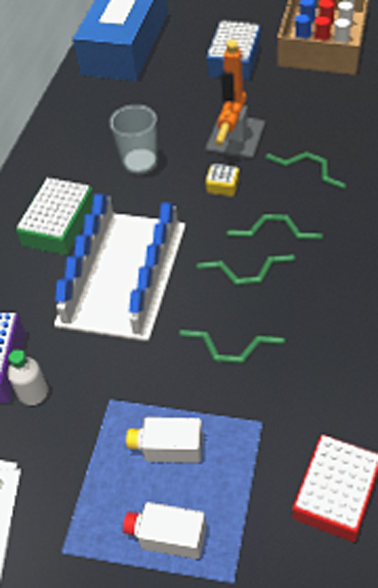

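```bash
python3 - <<'E'
from h import *
f=grab('top');s=grab('side')
H=hsv(f)
m=cv2.inRange(H,(0,0,120),(180,60,255)); n,l,st,c=cv2.connectedComponentsWithStats(m)
i=l[131,323]; ys,xs=np.nonzero(l==i); P=np.c_[xs,ys]
w=onplane(f,P,0.01)
# near edge: for each column max row
bot=np.array([[x,ys[xs==x].max()+.5] for x in range(xs.min()+2,xs.max()-1)])
B=onplane(f,bot,.01)[:,:2]; k=np.polyfit(B[:,1],B[:,0],1); print('near edge x=',k, 'resid',np.abs(np.polyval(k,B[:,1])-B[:,0]).max())
for r in range(120,156,6):
    q=xs[ys==r]; E=onplane(f,[[q.min()-.5,r],[q.max()+.5,r]],.01); print(r,E[:,:2].round(4).tolist(), (E[0,1]-E[1,1]).round(4))
# side view white
H2=hsv(s); m=cv2.inRange(H2,(0,0,130),(180,60,255)); n,l,st,c=cv2.connectedComponentsWithStats(m); i=l[212,258]
ct=max(cv2.findContours((l==i).astype('uint8'),cv2.RETR_EXTERNAL,cv2.CHAIN_APPROX_NONE)[0],key=cv2.contourArea)
ap=cv2.approxPolyDP(ct,3,True)[:,0]; print(st[i]); 
for p in ap: print('side',p,onplane(s,[p],.01)[0].round(3))
cv2.imwrite('pics/rt.png',cv2.resize(f['color'][90:170,270:380,::-1],None,fx=7,fy=7,interpolation=cv2.INTER_CUBIC))
cv2.imwrite('pics/rs.png',cv2.resize(s['color'][160:250,215:300,::-1],None,fx=6,fy=6,interpolation=cv2.INTER_CUBIC))
cv2.imwrite('pics/gt.png',cv2.resize(f['color'][145:195,380:480,::-1],None,fx=7,fy=7,interpolation=cv2.INTER_CUBIC))
cv2.imwrite('pics/gs.png',cv2.resize(s['color'][85:165,280:350,::-1],None,fx=7,fy=7,interpolation=cv2.INTER_CUBIC))
E
```

```text
near edge x= [-0.01960995  0.60327922] resid 8.550298191245531e-06
120 [[0.7087, 0.1311], [0.7133, -0.1034]] 0.2345
126 [[0.6909, 0.1307], [0.6955, -0.1037]] 0.2343
132 [[0.6731, 0.1303], [0.6777, -0.1039]] 0.2342
138 [[0.6553, 0.1299], [0.6599, -0.1041]] 0.234
144 [[0.6376, 0.1294], [0.6422, -0.1044]] 0.2338
150 [[0.6199, 0.129], [0.6245, -0.1046]] 0.2336
[ 226  182   62   60 1771]
side [253 182] [ 0.732 -0.098  0.01 ]
side [234 233] [0.724 0.124 0.01 ]
side [228 224] [0.756 0.094 0.01 ]
side [226 235] [0.747 0.136 0.01 ]
side [270 241] [0.603 0.131 0.01 ]
side [287 186] [ 0.608 -0.101  0.01 ]
side [283 187] [ 0.62  -0.094  0.01 ]
side [266 239] [0.617 0.127 0.01 ]
side [265 229] [0.631 0.09  0.01 ]
side [260 228] [0.648 0.09  0.01 ]
side [275 184] [ 0.652 -0.103  0.01 ]
```

View pics/rt.png

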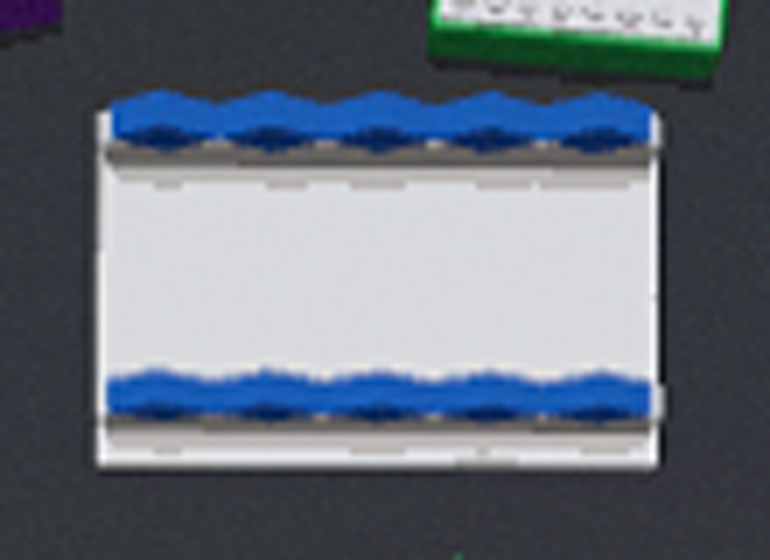

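View pics/rs.png

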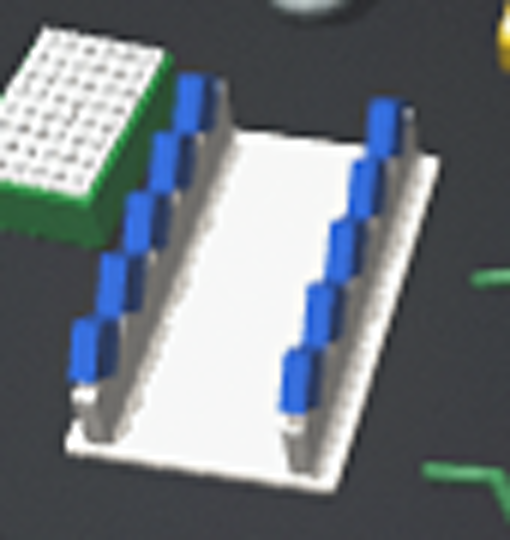

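View pics/gt.png

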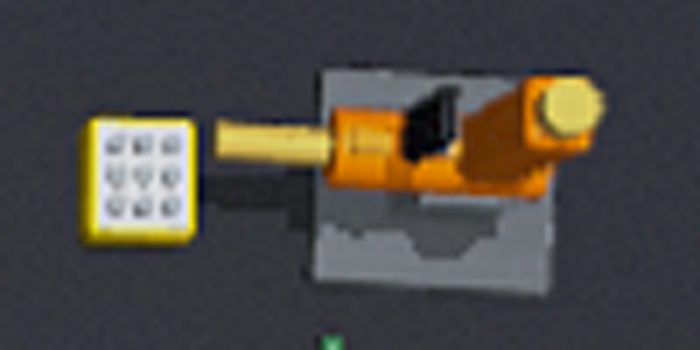

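View pics/gs.png

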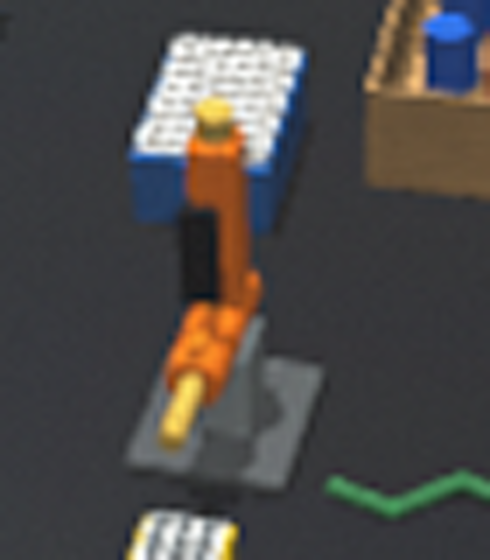

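```bash
python3 - <<'E'
from h import *
togo([.4145,-.3025,.12],-109.2)
f=grab('top'); 
print(proj(f,[[0.678-.021*y-.056,0.0133+y,.084] for y in (.088,.044,0,-.044,-.088)]).round(1).tolist())
E
```

```text
t 0.35 tcp [ 0.2541 -0.5981  0.2254] yang -66.98 gap 92.4 F [-0.1  0.5  1.3] j [ 1.13  0.47 -0.01  1.6   0.01  1.07 -0.06]
tool cm [ 10.54 -20.93 -26.32]  turn about tool x 42.22
[[291.8, 145.5], [307.6, 145.5], [323.5, 145.4], [339.3, 145.4], [355.2, 145.4]]
```

{"op": "jog_arm", "data": {"motion": [[[0,-3,-3.76,0],[0,-3,-3.76,0],[0,-3,-3.76,0],[0,-3,-3.76,0],[0,-3,-3.76,0]]], "jaw": 0.4, "newtons": 10}}

```text
time: 0.9
tool_pos: [0.3692, -0.385, 0.2258]
ee_rot: [[0.0, 0.391, -0.92], [-0.001, -0.92, -0.391], [-1.0, 0.001, -0.0]]
wrist_force: [0.9, -0.7, -0.5]
finger_gap: 0.606
```

{"op": "jog_arm", "data": {"motion": [[[0,-3,-3.76,0],[0,-3,-3.76,0],[2,0,0,8.5],[2,0,0,8.5],[2,0,0,8.5]]]}}

```text
time: 1.4
tool_pos: [0.4147, -0.3018, 0.1653]
ee_rot: [[0.001, -0.048, -0.999], [-0.001, -0.999, 0.048], [-1.0, 0.001, -0.001]]
wrist_force: [0.4, -0.7, 0.3]
finger_gap: 0.603
```

{"op": "jog_arm", "data": {"motion": [[[2,0,0,8.5],[2,0,0,8.2],[0,0,0,0],[0,0,0,0]]]}}

```text
time: 1.8
tool_pos: [0.4145, -0.302, 0.1258]
ee_rot: [[-0.0, -0.325, -0.946], [0.0, -0.946, 0.325], [-1.0, 0.0, 0.0]]
wrist_force: [0.6, -0.5, 0.7]
finger_gap: 0.6
```

```bash
python3 - <<'E'
from h import *
togo([.4145,-.3025,.013],-109.2)
w=grab('wrist','w1'); print(proj(w,[[.4145,-.3025,.005]]))
for t in tubes(w): print(t)
E
```

```text
t 1.8 tcp [ 0.4145 -0.302   0.1258] yang -108.97 gap 55.2 F [ 0.6 -0.5  0.7] j [ 0.59  0.37 -0.03  2.02  0.02  0.75 -1.35]
tool cm [11.28  0.05 -0.02]  turn about tool x 0.23
[[319.10485151 195.30357716]]
skip [  0 285  10  15  66] 0.01950981936051438
{'px': [270, 115, 51, 151], 'L': 0.15795000680753074, 'off': -0.037977014552136645, 'ends_mid': [0.4279, -0.2625], 'middle': [0.4153, -0.2983], 'ang': -19.35256437783172}
{'px': [3, 147, 115, 117], 'L': 0.15917834320307173, 'off': 0.03758591889380416, 'ends_mid': [0.4911, -0.0407], 'middle': [0.4798, -0.0048], 'ang': 17.37293888592491}
{'px': [82, 151, 94, 126], 'L': 0.1571605374809864, 'off': -0.038017726968327045, 'ends_mid': [0.4561, -0.1062], 'middle': [0.4612, -0.1439], 'ang': 7.704530770367714}
```

View pics/w1.png

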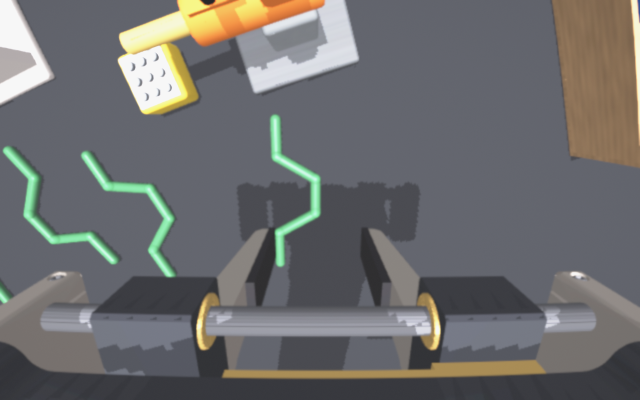

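{"op": "jog_arm", "data": {"motion": [[[4,0.03,0,0.2],[4,0,0,0],[2,0,0,0],[1.2,0,0,0],[0,0,0,0]]]}}

```text
time: 2.35
tool_pos: [0.4141, -0.3023, 0.0132]
ee_rot: [[-0.001, -0.331, -0.944], [0.001, -0.944, 0.331], [-1.0, -0.0, 0.001]]
wrist_force: [-0.8, 0.8, 0.2]
finger_gap: 0.599
```

{"op": "jog_arm", "data": {"motion": [[[0,0,0,0],[0,0,0,0],[0,0,0,0],[0,0,0,0],[0,0,0,0]]], "jaw": 1, "newtons": 12}}

```text
time: 2.85
tool_pos: [0.4144, -0.3025, 0.014]
ee_rot: [[0.001, -0.332, -0.943], [-0.0, -0.943, 0.332], [-1.0, 0.0, -0.001]]
wrist_force: [1.4, 0.8, 0.7]
finger_gap: 0.188
```

{"op": "jog_arm", "data": {"motion": [[[0,0,0,0],[0,0,0,0]]]}}

```text
time: 3.05
tool_pos: [0.4143, -0.3023, 0.0138]
ee_rot: [[0.0, -0.332, -0.943], [-0.0, -0.943, 0.332], [-1.0, 0.0, -0.0]]
wrist_force: [-0.1, 0.2, 2.7]
finger_gap: 0.099
```

{"op": "jog_arm", "data": {"motion": [[[-2,0,0,0],[-4,0,0,0],[-4,0,0,0],[-4,0,0,0],[0,0,0,0]]]}}

```text
time: 3.55
tool_pos: [0.4171, -0.3043, 0.1587]
ee_rot: [[0.008, -0.332, -0.943], [-0.006, -0.943, 0.332], [-1.0, 0.002, -0.01]]
wrist_force: [0.4, -1.6, -0.1]
finger_gap: 0.101
```

```bash
python3 - <<'E'
from h import *
w=grab('wrist','w2'); f=grab('top'); s=grab('side')
cv2.imwrite('pics/t2.png',f['color'][120:300,300:560,::-1])
togo([.679,-.0907,.12],-88.8)
E
```

```text
t 3.7 tcp [ 0.4137 -0.3021  0.1531] yang -109.38 gap 9.6 F [ 0.1 -0.3 -0.5] j [ 0.59  0.33 -0.03  2.    0.01  0.81 -1.36]
tool cm [  3.29 -28.74 -18.02]  turn about tool x -20.58
```

View pics/w2.png

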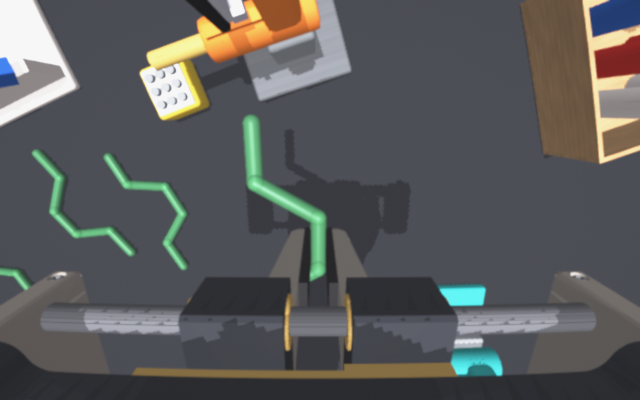

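```bash
cat >> h.py <<'E'
def held(f,bend,save=None,dz=-.008,ds=0.0,dr=0.0):
    """project nominal held tube (middle on TCP) onto f; bend=+1/-1 : bend towards world +y / -y"""
    s=ctrl.observe(); R=np.array(s['ee_rot']); u=R[:,2]*np.sign(R[0,2]); v=np.array([-u[1],u[0],0])
    c=s['tool_pos']+np.array([0,0,dz])+u*ds
    P=[c+u*a-v*bend*b for a,b in ((-.075,.038),(-.040,.038),(-.018,0),(0,0),(.018,0),(.040,.038),(.075,.038))]
    return proj(f,P),np.array(P)
E
python3 - <<'E'
from h import *
for n in ('wrist','side','top'):
    f=grab(n); p,_=held(f,-1); im=f['color'][:,:,::-1].copy()
    for q in p: cv2.circle(im,tuple(int(round(v)) for v in q),2,(0,0,255),1)
    x0=max(0,int(p[:,0].mean())-100); y0=max(0,int(p[:,1].mean())-75)
    cv2.imwrite(f'pics/hold_{n}.png',cv2.resize(im[y0:y0+150,x0:x0+200],None,fx=3,fy=3)); print(n,p.round(1).tolist())
E
```

```text
wrist [[266.1, 338.6], [263.2, 297.1], [319.0, 268.6], [319.0, 243.6], [319.1, 217.1], [256.0, 182.6], [252.5, 122.6]]
side [[366.3, 139.6], [357.0, 136.3], [356.4, 128.0], [351.8, 126.3], [347.2, 124.7], [336.6, 128.8], [327.9, 125.6]]
top [[419.0, 243.8], [423.4, 231.3], [439.9, 228.5], [442.2, 222.1], [444.4, 215.7], [433.6, 202.8], [438.0, 190.5]]
```

View pics/hold_wrist.png

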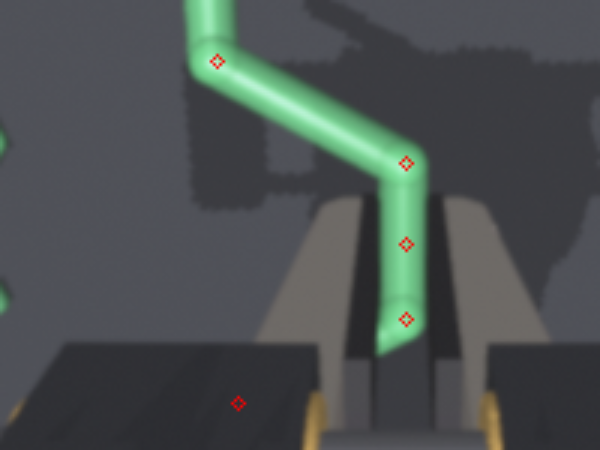

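View pics/hold_side.png

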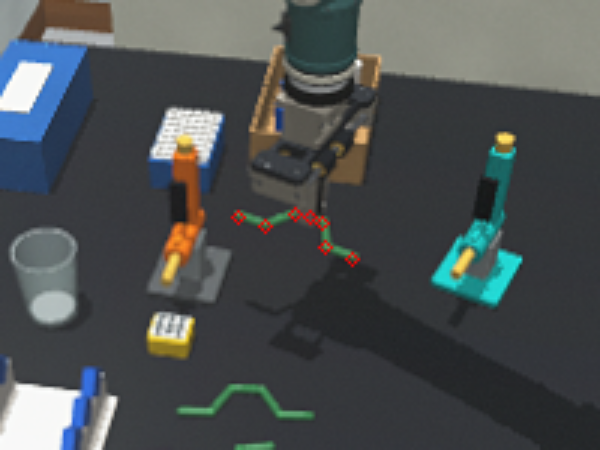

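View pics/hold_top.png

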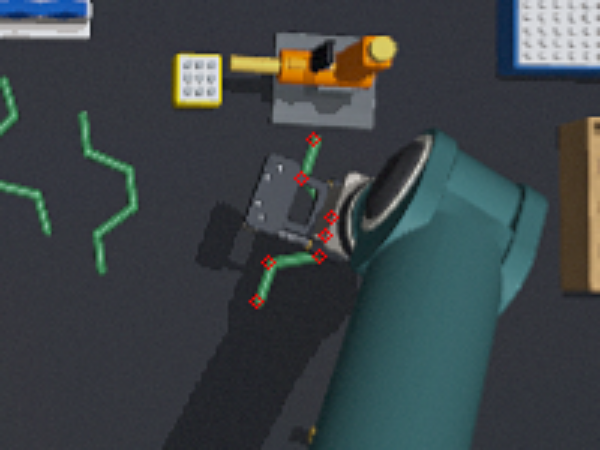

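{"op": "jog_arm", "data": {"motion": [[[0,0,0,-7],[0,0,0,-7],[0,0,0,-6.6],[0,-4.5,0,0],[0,-4.5,0,0]]]}}

```text
time: 4.35
tool_pos: [0.4113, -0.212, 0.1522]
ee_rot: [[-0.002, 0.018, -1.0], [0.001, -1.0, -0.018], [-1.0, -0.001, 0.002]]
wrist_force: [0.8, 0.6, -0.2]
finger_gap: 0.101
```

{"op": "jog_arm", "data": {"motion": [[[0,-3,-3.8,0],[0,-3,-3.8,0],[0,-3,-3.8,0],[0,-3,-3.8,0],[0,0,-4,0]]]}}

```text
time: 4.85
tool_pos: [0.6024, -0.082, 0.1521]
ee_rot: [[-0.003, 0.029, -1.0], [0.003, -1.0, -0.029], [-1.0, -0.003, 0.003]]
wrist_force: [0.1, 0.0, -0.6]
finger_gap: 0.102
```

{"op": "jog_arm", "data": {"motion": [[[0,0,-4,0],[0,0,-3,0],[0,0,0,0],[0,0,0,0]]]}}

```text
time: 5.25
tool_pos: [0.6706, -0.0866, 0.1513]
ee_rot: [[-0.004, 0.022, -1.0], [0.0, -1.0, -0.022], [-1.0, -0.001, 0.004]]
wrist_force: [-0.1, -0.2, -1.1]
finger_gap: 0.104
```

```bash
python3 - <<'E'
from h import *
togo([.679,-.0907,.078],-88.8)
for n in ('side','top'):
    f=grab(n); p,_=held(f,-1); im=f['color'][:,:,::-1].copy()
    cv2.imwrite(f'pics/hold2_{n}.png',cv2.resize(im[60:260,200:440],None,fx=3,fy=3)); print(n,p.round(1).tolist())
E
```

```text
t 5.25 tcp [ 0.6706 -0.0866  0.1513] yang -88.77 gap 9.5 F [-0.1 -0.2 -1.1] j [ 0.2   0.6  -0.17  1.58  0.12  0.98 -1.56]
tool cm [ 7.32  0.44 -0.86]  turn about tool x 0.03
side [[283.6, 170.3], [272.9, 169.1], [269.3, 160.0], [264.0, 159.4], [258.6, 158.8], [248.7, 166.3], [238.3, 165.1]]
top [[347.7, 152.1], [347.6, 139.0], [361.8, 130.9], [361.8, 124.2], [361.7, 117.5], [347.4, 109.4], [347.4, 96.6]]
```

View pics/hold2_side.png

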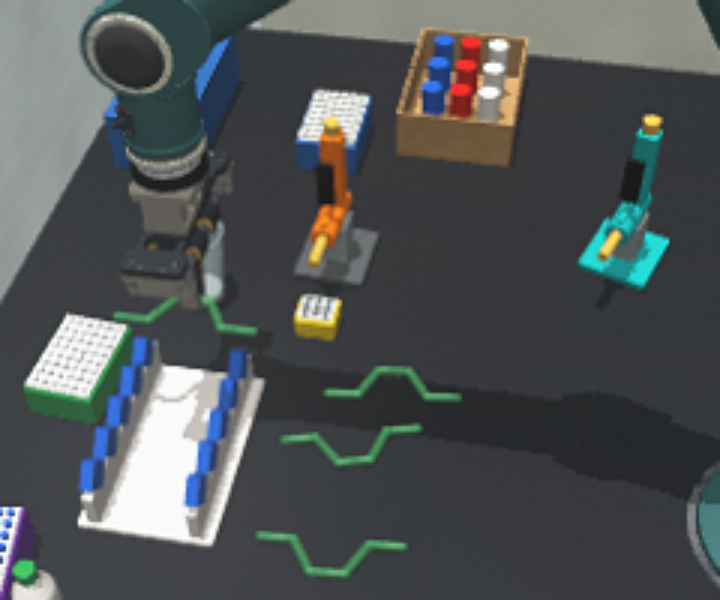

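View pics/hold2_top.png

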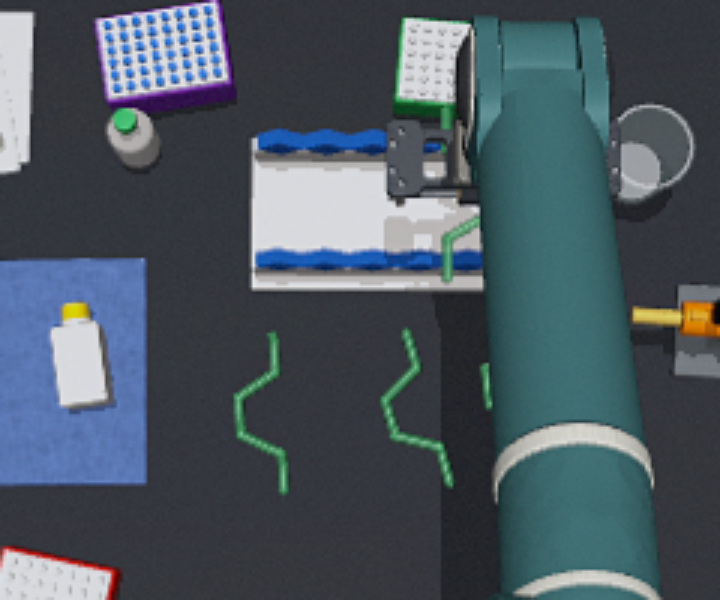

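{"op": "jog_arm", "data": {"motion": [[[0,0.42,-0.86,0],[3,0,0,0],[2,0,0,0],[1.5,0,0,0],[0,0,0,0]]]}}

```text
time: 5.85
tool_pos: [0.6788, -0.0912, 0.0864]
ee_rot: [[-0.004, 0.021, -1.0], [0.0, -1.0, -0.021], [-1.0, -0.0, 0.004]]
wrist_force: [-0.6, 0.5, -0.6]
finger_gap: 0.107
```

{"op": "jog_arm", "data": {"motion": [[[0.3,0,0,0],[0.3,0,0,0],[0,0,0,0]]]}}

```text
time: 6.15
tool_pos: [0.6807, -0.0909, 0.0832]
ee_rot: [[0.001, 0.021, -1.0], [-0.0, -1.0, -0.021], [-1.0, 0.0, -0.001]]
wrist_force: [-0.1, 0.5, -0.8]
finger_gap: 0.098
```

```bash
python3 - <<'E'
from h import *
togo([.679,-.0907,.078],-88.8)
f=grab('side'); p,_=held(f,-1); im=f['color'][:,:,::-1].copy()
cv2.imwrite('pics/h3s.png',cv2.resize(im[140:260,200:320],None,fx=5,fy=5)); print(p.round(1).tolist())
f=grab('wrist','h3w')
E
```

```text
t 6.15 tcp [ 0.6807 -0.0909  0.0832] yang -88.78 gap 9.1 F [-0.1  0.5 -0.8] j [ 0.19  0.69 -0.16  1.59  0.13  0.87 -1.57]
tool cm [ 0.52 -0.03  0.17]  turn about tool x 0.02
[[282.6, 183.5], [272.4, 182.2], [269.0, 173.2], [263.8, 172.6], [258.8, 172.0], [249.3, 179.3], [239.3, 178.1]]
```

View pics/h3s.png

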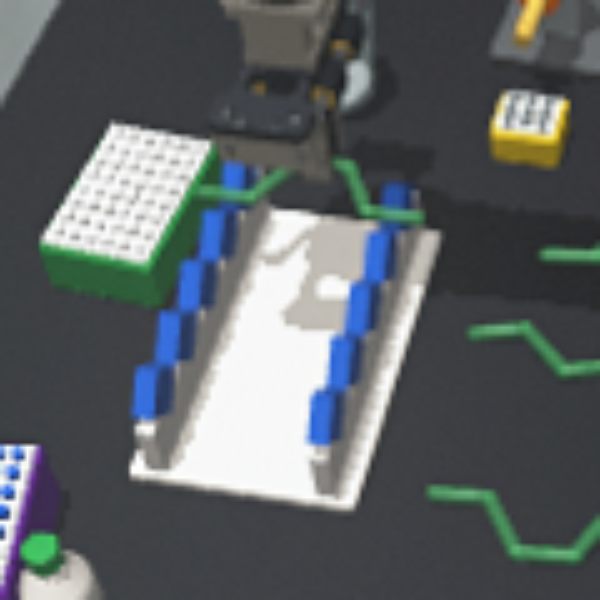

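View pics/h3w.png

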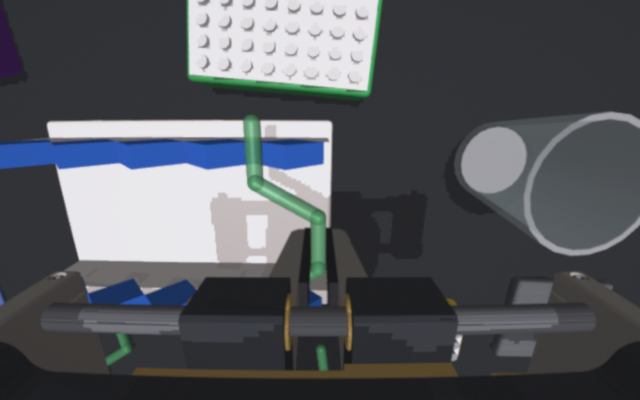

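{"op": "jog_arm", "data": {"motion": [[[0.3,0,0.1,0],[0.2,0,0,0],[0,0,0,0],[0,0,0,0]]]}}

```text
time: 6.65
tool_pos: [0.6798, -0.0904, 0.0779]
ee_rot: [[0.001, 0.021, -1.0], [0.0, -1.0, -0.021], [-1.0, -0.0, -0.001]]
wrist_force: [1.1, 1.2, 1.9]
finger_gap: 0.103
```

{"op": "jog_arm", "data": {"motion": [[[0,0,0,0],[0,0,0,0],[0,0,0,0],[0,0,0,0]]], "jaw": 0.6}}

```text
time: 7.05
tool_pos: [0.6791, -0.0911, 0.0773]
ee_rot: [[-0.001, 0.021, -1.0], [-0.0, -1.0, -0.021], [-1.0, 0.0, 0.001]]
wrist_force: [0.3, 0.6, -0.2]
finger_gap: 0.399
```

```bash
python3 - <<'E'
from h import *
state()
f=grab('side');im=f['color'][:,:,::-1].copy()
cv2.imwrite('pics/h4s.png',cv2.resize(im[140:260,200:320],None,fx=5,fy=5))
f=grab('wrist','h4w')
E
```

```text
t 7.05 tcp [ 0.6791 -0.0911  0.0773] yang -88.79 gap 36.7 F [ 0.3  0.6 -0.2] j [ 0.19  0.7  -0.16  1.6   0.14  0.86 -1.57]
```

View pics/h4s.png

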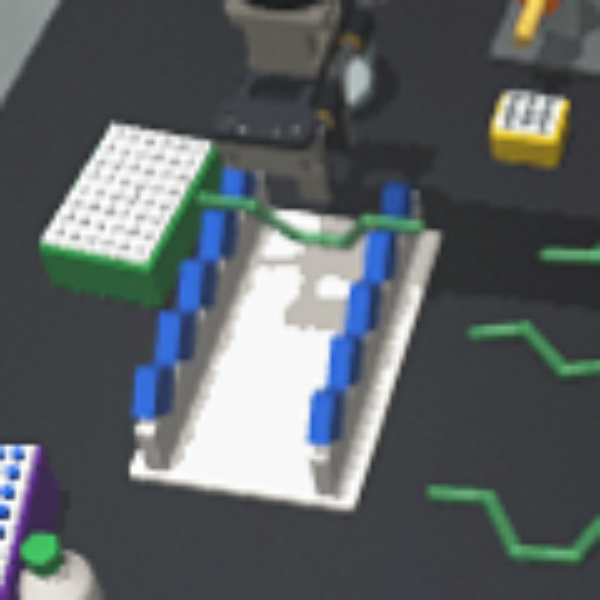

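View pics/h4w.png

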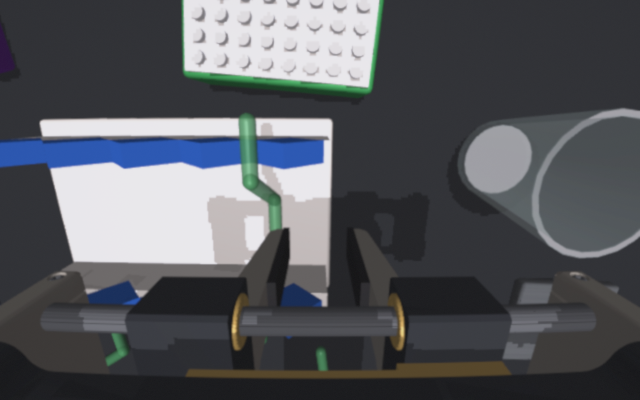

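{"op": "jog_arm", "data": {"motion": [[[-4,0,0,0],[-4,0,0,0],[0,2,4.4,0],[0,1,4.4,0],[0,1,4.4,0]]]}}

```text
time: 7.65
tool_pos: [0.5467, -0.1343, 0.1578]
ee_rot: [[0.001, 0.021, -1.0], [-0.001, -1.0, -0.021], [-1.0, 0.001, -0.001]]
wrist_force: [-0.5, -0.2, -0.1]
finger_gap: 0.399
```

{"op": "jog_arm", "data": {"motion": [[[0,1,4.4,0],[0,1,4.4,-6.5],[0,0,0,0],[0,0,0,0]]], "jaw": 0.4}}

```text
time: 8.05
tool_pos: [0.4606, -0.1561, 0.1582]
ee_rot: [[0.001, 0.132, -0.991], [-0.001, -0.991, -0.132], [-1.0, 0.001, -0.001]]
wrist_force: [-0.7, 0.6, -1.0]
finger_gap: 0.602
```

```bash
python3 - <<'E'
from h import *
togo([.4598,-.1465,.0135],-82.3)
f=grab('side');im=f['color'][:,:,::-1].copy()
cv2.imwrite('pics/h5s.png',cv2.resize(im[140:260,200:320],None,fx=5,fy=5))
for t in tubes(f): print(t)
w=grab('wrist')
for t in tubes(w): print(t)
E
```

```text
t 8.05 tcp [ 0.4606 -0.1561  0.1582] yang -82.41 gap 55.3 F [-0.7  0.6 -1. ] j [ 0.44  0.3  -0.21  2.05  0.09  0.81 -1.26]
tool cm [14.47 -0.98 -0.03]  turn about tool x -0.11
skip [208 169  62  32 369] 0.21713297349467026
{'px': [308, 182, 46, 12], 'L': 0.15707438553557201, 'off': -0.039148499095466485, 'ends_mid': [0.4538, -0.1091], 'middle': [0.4592, -0.1479], 'ang': 7.845869590000633}
{'px': [294, 201, 47, 15], 'L': 0.1569073164437967, 'off': 0.037796716134648176, 'ends_mid': [0.4881, -0.0443], 'middle': [0.477, -0.0081], 'ang': 17.068270728296756}
{'px': [285, 237, 51, 16], 'L': 0.15843033864930905, 'off': 0.03807727544200434, 'ends_mid': [0.4815, 0.101], 'middle': [0.478, 0.139], 'ang': 5.345568843556952}
{'px': [47, 63, 56, 146], 'L': 0.15789621644606583, 'off': 0.03795912874901303, 'ends_mid': [0.4823, 0.1038], 'middle': [0.4787, 0.1416], 'ang': 5.4205671414583305}
{'px': [175, 72, 63, 146], 'L': 0.15897005674443132, 'off': 0.03784788427288868, 'ends_mid': [0.4907, -0.0407], 'middle': [0.4797, -0.0045], 'ang': 17.023738597677365}
{'px': [267, 115, 46, 139], 'L': 0.15990753982479658, 'off': -0.037620943207907306, 'ends_mid': [0.4546, -0.1067], 'middle': [0.46, -0.1439], 'ang': 8.292423374061494}
```

View pics/h5s.png

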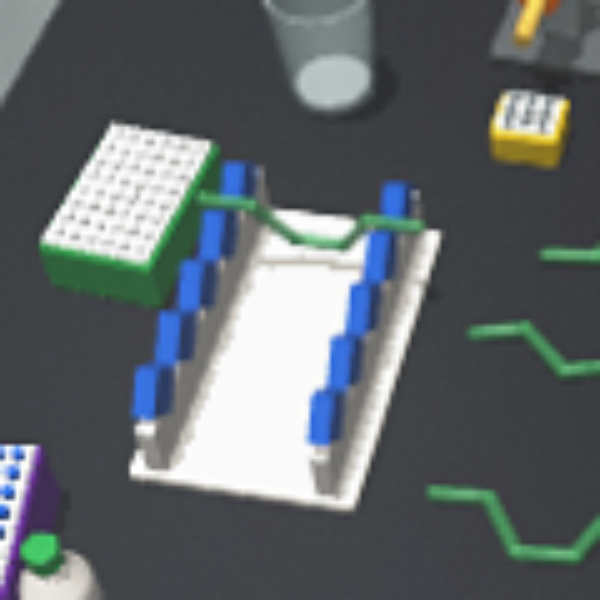

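Tube hung in the far pair. Next, the third tube.

{"op": "jog_arm", "data": {"motion": [[[4,-0.98,0,0],[4,0,0,0],[3.5,0,0,0],[2,0,0,0],[0.95,0,0,0]]]}}

```text
time: 8.65
tool_pos: [0.4595, -0.1447, 0.0111]
ee_rot: [[-0.003, 0.136, -0.991], [0.001, -0.991, -0.136], [-1.0, -0.002, 0.003]]
wrist_force: [-16.2, 8.4, 114.3]
finger_gap: 0.601
```

{"op": "jog_arm", "data": {"motion": [[[0,0,0,0],[0,0,0,0],[0,0,0,0],[0,0,0,0],[0,0,0,0]]], "jaw": 1}}

```text
time: 9.15
tool_pos: [0.4597, -0.1459, 0.0134]
ee_rot: [[0.001, 0.134, -0.991], [-0.0, -0.991, -0.134], [-1.0, 0.0, -0.001]]
wrist_force: [-0.8, 0.7, 0.3]
finger_gap: 0.187
```

{"op": "jog_arm", "data": {"motion": [[[0,0,0,0],[0,0,0,0],[0,0,0,0]]]}}

```text
time: 9.45
tool_pos: [0.4595, -0.1459, 0.0132]
ee_rot: [[0.0, 0.134, -0.991], [-0.0, -0.991, -0.134], [-1.0, 0.0, -0.0]]
wrist_force: [-0.8, 0.4, 2.0]
finger_gap: 0.104
```

{"op": "jog_arm", "data": {"motion": [[[-2,0,0,0],[-4,0,0,0],[-4,0,0,0],[-3,0,0,0],[0,0,0,6.4]]]}}

```text
time: 9.95
tool_pos: [0.462, -0.1466, 0.1471]
ee_rot: [[0.008, 0.02, -1.0], [-0.002, -1.0, -0.021], [-1.0, 0.002, -0.008]]
wrist_force: [0.4, 0.6, -0.4]
finger_gap: 0.102
```

```bash
python3 - <<'E'
from h import *
togo([.6785,-.0467,.078],-88.8)
f=grab('wrist'); p,_=held(f,-1); im=f['color'][:,:,::-1].copy()
for q in p: cv2.circle(im,tuple(int(round(v)) for v in q),2,(0,0,255),1)
cv2.imwrite('pics/h6.png',im)
E
```

```text
t 9.95 tcp [ 0.462  -0.1466  0.1471] yang -88.83 gap 9.4 F [ 0.4  0.6 -0.4] j [ 0.41  0.31 -0.2   2.06  0.09  0.77 -1.39]
tool cm [  7.05  -9.56 -21.8 ]  turn about tool x -0.03
```

View pics/h6.png

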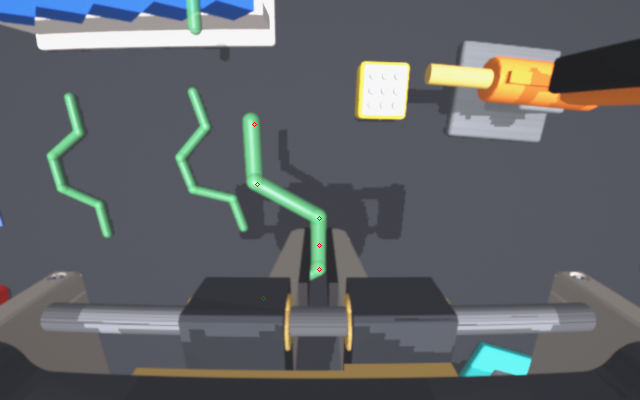

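{"op": "jog_arm", "data": {"motion": [[[0,-1.6,-3.7,0],[0,-1.6,-3.7,0],[0,-1.6,-3.7,0],[0,-1.6,-3.7,0],[0,-1.6,-3.7,0]]]}}

```text
time: 10.5
tool_pos: [0.6431, -0.0609, 0.1419]
ee_rot: [[-0.002, 0.025, -1.0], [-0.0, -1.0, -0.025], [-1.0, 0.0, 0.002]]
wrist_force: [0.5, -0.7, -0.8]
finger_gap: 0.103
```

{"op": "jog_arm", "data": {"motion": [[[0,-1.5,-2.8,0],[0,0,-0.5,0],[0,0,0,0],[2,0,0,0],[1,0,0,0]]]}}

```text
time: 11.0
tool_pos: [0.6729, -0.0474, 0.1114]
ee_rot: [[-0.003, 0.022, -1.0], [-0.001, -1.0, -0.022], [-1.0, 0.001, 0.003]]
wrist_force: [-0.3, 0.6, -0.6]
finger_gap: 0.104
```

```bash
python3 - <<'E'
from h import *
togo([.6785,-.0467,.078],-88.8)
E
```

```text
t 11.0 tcp [ 0.6729 -0.0474  0.1114] yang -88.73 gap 9.6 F [-0.3  0.6 -0.6] j [ 0.15  0.64 -0.19  1.61  0.14  0.91 -1.64]
tool cm [ 3.33 -0.06 -0.57]  turn about tool x 0.07
```

{"op": "jog_arm", "data": {"motion": [[[1,-0.06,-0.2,0],[0.8,0,0,0],[0.5,0,0,0],[0.3,0,0,0],[0,0,0,0]]]}}

```text
time: 11.5
tool_pos: [0.677, -0.0452, 0.0868]
ee_rot: [[-0.0, 0.023, -1.0], [-0.0, -1.0, -0.023], [-1.0, 0.0, 0.0]]
wrist_force: [-1.2, -0.3, -0.4]
finger_gap: 0.103
```

```bash
python3 - <<'E'
from h import *
togo([.6785,-.0467,.078],-88.8)
E
```

```text
t 11.5 tcp [ 0.677  -0.0452  0.0868] yang -88.68 gap 9.5 F [-1.2 -0.3 -0.4] j [ 0.14  0.68 -0.18  1.61  0.15  0.87 -1.65]
tool cm [ 0.88  0.15 -0.15]  turn about tool x 0.12
```

{"op": "jog_arm", "data": {"motion": [[[0.4,0.1,-0.1,0],[0.3,0,0,0],[0.2,0,0,0],[0,0,0,0],[0,0,0,0]]]}}

```text
time: 12.0
tool_pos: [0.6783, -0.0458, 0.0783]
ee_rot: [[0.0, 0.023, -1.0], [0.0, -1.0, -0.023], [-1.0, -0.0, -0.0]]
wrist_force: [-0.3, 1.2, 1.2]
finger_gap: 0.101
```

{"op": "jog_arm", "data": {"motion": [[[0,0,0,0],[0,0,0,0],[0,0,0,0],[0,0,0,0]]], "jaw": 0.6}}

```text
time: 12.4
tool_pos: [0.6781, -0.0463, 0.078]
ee_rot: [[-0.0, 0.023, -1.0], [-0.0, -1.0, -0.023], [-1.0, 0.0, 0.0]]
wrist_force: [0.3, 0.1, 0.1]
finger_gap: 0.398
```

{"op": "jog_arm", "data": {"motion": [[[-3,0,0,0],[-4,0,0,0],[0,-1,4.4,0],[0,-1,4.4,0],[0,-1,4.4,0]]]}}

```text
time: 12.9
tool_pos: [0.544, -0.019, 0.1483]
ee_rot: [[0.001, 0.023, -1.0], [-0.0, -1.0, -0.023], [-1.0, 0.0, -0.001]]
wrist_force: [0.1, -0.3, 0.1]
finger_gap: 0.404
```

{"op": "jog_arm", "data": {"motion": [[[0,-1,4.4,-8],[0,0,2.3,-7.9],[0,0,0,0],[0,0,0,0]]], "jaw": 0.4}}

```text
time: 13.3
tool_pos: [0.4795, -0.0143, 0.1487]
ee_rot: [[0.002, 0.293, -0.956], [-0.0, -0.956, -0.293], [-1.0, 0.001, -0.002]]
wrist_force: [0.5, 0.7, -0.3]
finger_gap: 0.603
```

```bash
python3 - <<'E'
from h import *
togo([.4785,-.0068,.0145],-72.9)
f=grab('side');im=f['color'][:,:,::-1].copy()
cv2.imwrite('pics/h7s.png',cv2.resize(im[140:260,200:320],None,fx=5,fy=5))
w=grab('wrist')
for t in tubes(w): print(t)
E
```

```text
t 13.3 tcp [ 0.4795 -0.0143  0.1487] yang -72.94 gap 55.5 F [ 0.5  0.7 -0.3] j [ 0.22  0.31 -0.3   2.06  0.13  0.78 -1.43]
tool cm [13.42 -0.75 -0.1 ]  turn about tool x -0.04
skip [353   0  31  63 585] 0.059708834859069866
skip [420  12  13  27 236] 0.022697535788878804
skip [406  42  21  38 335] 0.03449723050020502
{'px': [172, 79, 54, 147], 'L': 0.1589469557708032, 'off': 0.0379432332876414, 'ends_mid': [0.4822, 0.1041], 'middle': [0.4785, 0.1419], 'ang': 5.463175791101389}
{'px': [305, 113, 46, 143], 'L': 0.1595038289836496, 'off': 0.03791288836589847, 'ends_mid': [0.4901, -0.0407], 'middle': [0.479, -0.0045], 'ang': 17.06380759735274}
```

View pics/h7s.png

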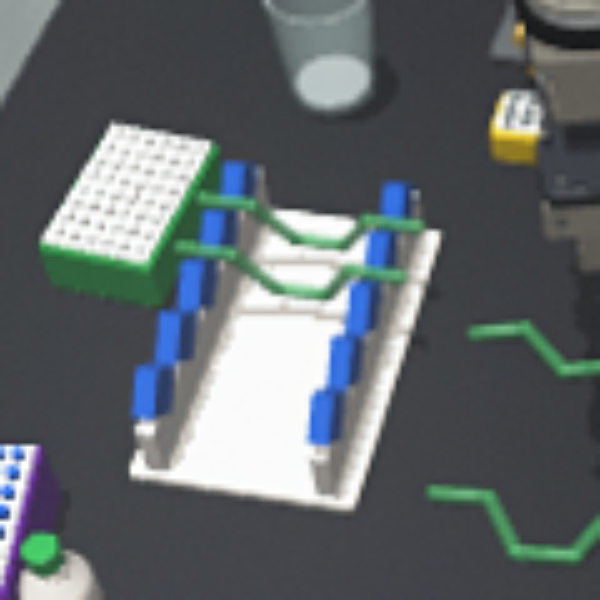

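Two hung. Next tube, with a slow final descent.

{"op": "jog_arm", "data": {"motion": [[[4,-0.75,-0.1,0],[4,0,0,0],[2.5,0,0,0],[1.2,0,0,0],[0.5,0,0,0]]]}}

```text
time: 13.9
tool_pos: [0.4776, -0.0063, 0.0248]
ee_rot: [[-0.002, 0.296, -0.955], [0.0, -0.955, -0.296], [-1.0, -0.001, 0.001]]
wrist_force: [1.0, 0.1, -1.1]
finger_gap: 0.602
```

{"op": "jog_arm", "data": {"motion": [[[0.4,0,0,0],[0.3,0,0,0],[0.2,0,0,0],[0.2,0,0,0],[0,0,0,0]]]}}

```text
time: 14.4
tool_pos: [0.4775, -0.0066, 0.0153]
ee_rot: [[0.001, 0.296, -0.955], [-0.0, -0.955, -0.296], [-1.0, 0.0, -0.0]]
wrist_force: [0.2, -0.3, 0.4]
finger_gap: 0.602
```

{"op": "jog_arm", "data": {"motion": [[[0,0,0,0],[0,0,0,0],[0,0,0,0],[0,0,0,0],[0,0,0,0]]], "jaw": 1}}

```text
time: 14.9
tool_pos: [0.4773, -0.0065, 0.0151]
ee_rot: [[-0.0, 0.296, -0.955], [-0.0, -0.955, -0.296], [-1.0, 0.0, 0.0]]
wrist_force: [-0.1, -0.6, -0.1]
finger_gap: 0.19
```

{"op": "jog_arm", "data": {"motion": [[[0,0,0,0],[0,0,0,0],[0,0,0,0]]]}}

```text
time: 15.2
tool_pos: [0.4773, -0.0065, 0.0151]
ee_rot: [[-0.0, 0.296, -0.955], [-0.0, -0.955, -0.296], [-1.0, 0.0, 0.0]]
wrist_force: [-1.3, -0.2, 0.5]
finger_gap: 0.106
```

{"op": "jog_arm", "data": {"motion": [[[-2,0,0,0],[-4,0,0,0],[-4,0,0,0],[-2,0,0,8],[0,0,0,7.9]]]}}

```text
time: 15.7
tool_pos: [0.4794, -0.0065, 0.1382]
ee_rot: [[0.006, 0.017, -1.0], [-0.0, -1.0, -0.017], [-1.0, 0.0, -0.006]]
wrist_force: [-0.2, -0.2, -0.9]
finger_gap: 0.103
```

```bash
python3 - <<'E'
from h import *
togo([.6775,.0733,.078],-88.8)
f=grab('wrist'); p,_=held(f,1); im=f['color'][:,:,::-1].copy()
for q in p: cv2.circle(im,tuple(int(round(v)) for v in q),2,(0,0,255),1)
cv2.imwrite('pics/h8.png',im)
E
```

```text
t 15.7 tcp [ 0.4794 -0.0065  0.1382] yang -89.03 gap 9.5 F [-0.2 -0.2 -0.9] j [ 0.16  0.32 -0.25  2.08  0.12  0.75 -1.72]
tool cm [  6.15  -7.65 -19.9 ]  turn about tool x -0.23
```

View pics/h8.png

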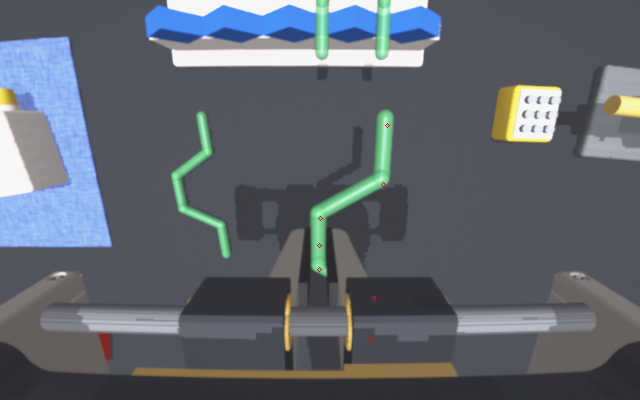

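{"op": "jog_arm", "data": {"motion": [[[0,-1.6,-4,0],[0,-1.6,-4,0],[0,-1.6,-4,0],[0,-1.6,-4,0],[0,-1.3,-3.2,0]]]}}

```text
time: 16.25
tool_pos: [0.6689, 0.0761, 0.134]
ee_rot: [[-0.001, 0.026, -1.0], [0.0, -1.0, -0.026], [-1.0, -0.0, 0.001]]
wrist_force: [-0.3, 0.3, 0.4]
finger_gap: 0.102
```

{"op": "jog_arm", "data": {"motion": [[[0,0,-0.8,0],[0,0,0,0],[1.5,0,0,0],[1,0,0,0],[0,0,0,0]]]}}

```text
time: 16.75
tool_pos: [0.673, 0.074, 0.1075]
ee_rot: [[-0.005, 0.023, -1.0], [-0.001, -1.0, -0.023], [-1.0, 0.001, 0.005]]
wrist_force: [0.3, -0.5, -0.3]
finger_gap: 0.107
```

```bash
python3 - <<'E'
from h import *
togo([.6775,.0733,.080],-88.8)
E
```

```text
t 16.75 tcp [0.673  0.074  0.1075] yang -88.7 gap 9.8 F [ 0.3 -0.5 -0.3] j [-0.01  0.66 -0.22  1.6   0.17  0.91 -1.84]
tool cm [ 2.75  0.07 -0.47]  turn about tool x 0.10
```

{"op": "jog_arm", "data": {"motion": [[[1,0,-0.2,0],[0.8,0,0,0],[0.5,0,0,0],[0,0,0,0],[0,0,0,0]]]}}

```text
time: 17.25
tool_pos: [0.6775, 0.0752, 0.087]
ee_rot: [[-0.0, 0.023, -1.0], [-0.0, -1.0, -0.023], [-1.0, 0.0, 0.0]]
wrist_force: [0.3, 0.3, 0.1]
finger_gap: 0.103
```

```bash
python3 - <<'E'
from h import *
togo([.6775,.0733,.079],-88.8)
f=grab('wrist','h9')
E
```

```text
t 17.25 tcp [0.6775 0.0752 0.087 ] yang -88.68 gap 9.5 F [0.3 0.3 0.1] j [-0.01  0.68 -0.21  1.6   0.18  0.88 -1.84]
tool cm [0.8  0.19 0.  ]  turn about tool x 0.12
```

View pics/h9.png

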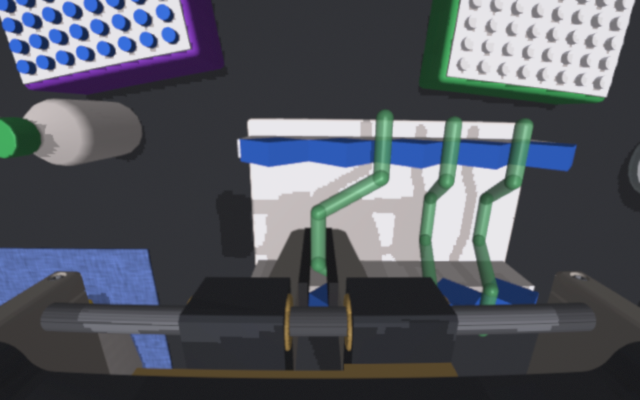

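{"op": "jog_arm", "data": {"motion": [[[0.4,0.15,0,0],[0.3,0,0,0],[0.1,0,0,0],[0,0,0,0],[0,0,0,0]]]}}

```text
time: 17.8
tool_pos: [0.6777, 0.0738, 0.0793]
ee_rot: [[0.0, 0.023, -1.0], [0.0, -1.0, -0.023], [-1.0, -0.0, -0.0]]
wrist_force: [0.1, 1.2, 1.6]
finger_gap: 0.101
```

{"op": "jog_arm", "data": {"motion": [[[0,0,0,0],[0,0,0,0],[0,0,0,0],[0,0,0,0]]], "jaw": 0.6}}

```text
time: 18.2
tool_pos: [0.6774, 0.0735, 0.0789]
ee_rot: [[-0.0, 0.023, -1.0], [-0.0, -1.0, -0.023], [-1.0, 0.0, 0.0]]
wrist_force: [0.1, 0.5, -0.7]
finger_gap: 0.402
```

{"op": "jog_arm", "data": {"motion": [[[-3,0,0,0],[-4,0,0,0],[0,-1.3,4,0],[0,-1.3,4,0],[0,-1.3,4,0]]]}}

```text
time: 18.7
tool_pos: [0.5553, 0.1101, 0.1493]
ee_rot: [[0.001, 0.023, -1.0], [0.0, -1.0, -0.023], [-1.0, -0.0, -0.001]]
wrist_force: [0.6, -0.1, 0.4]
finger_gap: 0.399
```

{"op": "jog_arm", "data": {"motion": [[[0,-1.3,4,0],[0,-1.3,4,-4.2],[0,0,0,0],[0,0,0,0]]], "jaw": 0.4}}

```text
time: 19.1
tool_pos: [0.4762, 0.1342, 0.1496]
ee_rot: [[0.001, 0.097, -0.995], [-0.0, -0.995, -0.097], [-1.0, 0.0, -0.001]]
wrist_force: [0.5, 0.1, 0.1]
finger_gap: 0.601
```

```bash
python3 - <<'E'
from h import *
togo([.4785,.140,.015],-84.6)
f=grab('side');im=f['color'][:,:,::-1].copy()
cv2.imwrite('pics/h10s.png',cv2.resize(im[140:260,200:320],None,fx=5,fy=5))
w=grab('wrist')
for t in tubes(w): print(t)
E
```

```text
t 19.1 tcp [0.4762 0.1342 0.1496] yang -84.45 gap 55.3 F [0.5 0.1 0.1] j [-0.08  0.33 -0.31  2.03  0.14  0.8  -1.95]
tool cm [13.46 -0.56 -0.27]  turn about tool x 0.15
skip [501   5  11  12  95] 0.010252909266624853
skip [460   7  12  15 143] 0.01270578323834282
skip [549  12  11  12  89] 0.010495288553267826
skip [514  19  13  14 143] 0.012909650794048908
skip [559  27  23  59 552] 0.055023259008456026
skip [453  31  16  35 345] 0.031478472973518246
skip [507  37  17  39 351] 0.035422008029450475
{'px': [307, 113, 46, 142], 'L': 0.15873189833736356, 'off': 0.0381154118773666, 'ends_mid': [0.4821, 0.1038], 'middle': [0.4784, 0.1418], 'ang': 5.5623333228621386}
```

View pics/h10s.png

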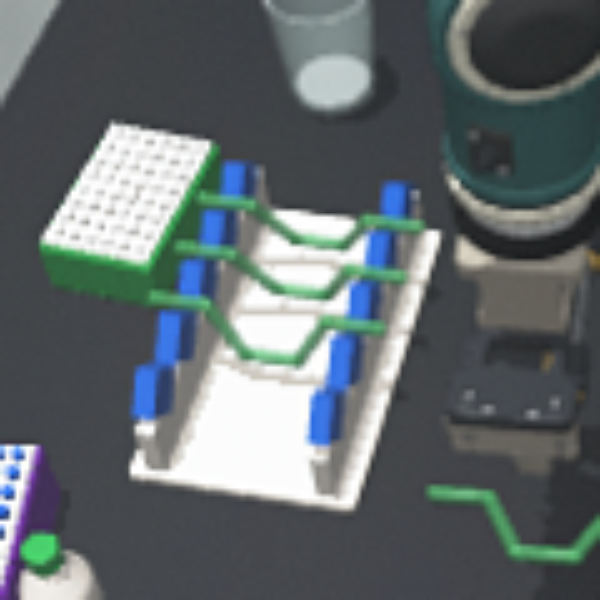

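{"op": "jog_arm", "data": {"motion": [[[4,-0.56,-0.25,0],[4,0,0,0],[2.5,0,0,0],[1.2,0,0,0],[0.5,0,0,0]]]}}

```text
time: 19.7
tool_pos: [0.4784, 0.1394, 0.0258]
ee_rot: [[-0.002, 0.095, -0.995], [-0.001, -0.995, -0.095], [-1.0, 0.0, 0.002]]
wrist_force: [0.3, -0.2, 0.6]
finger_gap: 0.597
```

{"op": "jog_arm", "data": {"motion": [[[0.4,0,0,0],[0.4,0,0,0],[0.3,0,0,0],[0.2,0,0,0],[0,0,0,0]]]}}

```text
time: 20.2
tool_pos: [0.4782, 0.1398, 0.0143]
ee_rot: [[0.0, 0.096, -0.995], [0.0, -0.995, -0.096], [-1.0, 0.0, -0.0]]
wrist_force: [-0.1, 0.8, 0.3]
finger_gap: 0.601
```

{"op": "jog_arm", "data": {"motion": [[[0,0,0,0],[0,0,0,0],[0,0,0,0],[0,0,0,0],[0,0,0,0]]], "jaw": 1}}

```text
time: 20.7
tool_pos: [0.478, 0.1398, 0.0141]
ee_rot: [[0.0, 0.096, -0.995], [-0.0, -0.995, -0.096], [-1.0, 0.0, -0.0]]
wrist_force: [-0.0, 0.2, 0.5]
finger_gap: 0.192
```

{"op": "jog_arm", "data": {"motion": [[[0,0,0,0],[0,0,0,0],[0,0,0,0]]]}}

```text
time: 21.0
tool_pos: [0.4781, 0.1398, 0.0141]
ee_rot: [[0.0, 0.096, -0.995], [-0.0, -0.995, -0.096], [-1.0, 0.0, -0.0]]
wrist_force: [-0.9, 0.5, 0.7]
finger_gap: 0.104
```

```bash
python3 - <<'E'
from h import *
state()
f=grab('side');im=f['color'][:,:,::-1].copy()
cv2.imwrite('pics/h11s.png',cv2.resize(im[140:260,200:320],None,fx=5,fy=5))
E
```

```text
t 21.0 tcp [0.4781 0.1398 0.0141] yang -84.49 gap 9.6 F [-0.9  0.5  0.7] j [-0.16  0.57 -0.23  2.08  0.26  0.52 -2.06]
```

View pics/h11s.png

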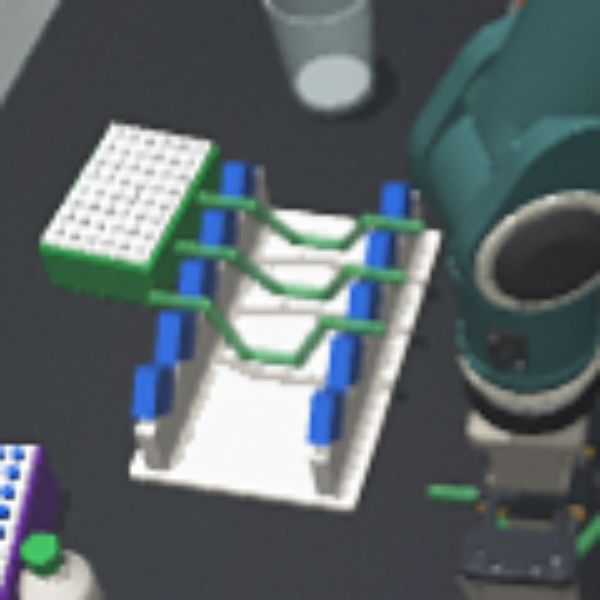

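```bash
python3 - <<'E'
from h import *
f=grab('side')
# bend middles measured in px from crop
obs={-.0527:((302,240),(343,243)),-.0087:((287,290),(322,294)),.0353:((250,356),(293,361))}
for y,o in obs.items():
    m=np.mean(o,0)/5+[200,140]-.4
    for a in (-90,-60,-40,-20,0,20,40,60,90):
        r=np.radians(a); x=.678-.021*(y-.0133)
        p=proj(f,[[x,y+.038*np.sin(r),.069-.038*np.cos(r)]])[0]; print(y,a,p.round(1),m.round(1),round(np.hypot(*(p-m)),1))
E
```

```text
-0.0527 -90 [264.5 173.9] [264.1 187.9] 14.0
-0.0527 -60 [264.7 178.8] [264.1 187.9] 9.1
-0.0527 -40 [264.4 182.6] [264.1 187.9] 5.3
-0.0527 -20 [263.7 186.3] [264.1 187.9] 1.7
-0.0527 0 [262.7 189.5] [264.1 187.9] 2.2
-0.0527 20 [261.5 191.9] [264.1 187.9] 4.8
-0.0527 40 [260.2 193.2] [264.1 187.9] 6.6
-0.0527 60 [259.  193.1] [264.1 187.9] 7.3
-0.0527 90 [257.8 190.5] [264.1 187.9] 6.8
-0.0087 -90 [260.9 183.4] [260.5 198. ] 14.6
-0.0087 -60 [261.2 188.3] [260.5 198. ] 9.7
-0.0087 -40 [260.9 192.1] [260.5 198. ] 5.9
-0.0087 -20 [260.2 196. ] [260.5 198. ] 2.1
-0.0087 0 [259.1 199.3] [260.5 198. ] 1.9
-0.0087 20 [257.9 201.8] [260.5 198. ] 4.7
-0.0087 40 [256.5 203.2] [260.5 198. ] 6.6
-0.0087 60 [255.3 203.3] [260.5 198. ] 7.4
-0.0087 90 [254.  200.8] [260.5 198. ] 7.1
0.0353 -90 [257.2 193.3] [253.9 211.3] 18.3
0.0353 -60 [257.6 198.2] [253.9 211.3] 13.6
0.0353 -40 [257.2 202.1] [253.9 211.3] 9.7
0.0353 -20 [256.5 206.1] [253.9 211.3] 5.8
0.0353 0 [255.4 209.5] [253.9 211.3] 2.3
0.0353 20 [254.1 212.2] [253.9 211.3] 0.9
0.0353 40 [252.7 213.7] [253.9 211.3] 2.7
0.0353 60 [251.4 213.9] [253.9 211.3] 3.6
0.0353 90 [250.  211.5] [253.9 211.3] 3.9
```

{"op": "jog_arm", "data": {"motion": [[[-2,0,0,0],[-4,0,0,0],[-4,0,0,0],[-2,0,0,4.2],[0,0,0,0]]]}}

```text
time: 21.6
tool_pos: [0.48, 0.1404, 0.137]
ee_rot: [[0.006, 0.022, -1.0], [0.001, -1.0, -0.022], [-1.0, -0.001, -0.006]]
wrist_force: [0.6, -0.2, 0.7]
finger_gap: 0.105
```

```bash
python3 - <<'E'
from h import *
togo([.6766,.1173,.079],-88.8)
f=grab('wrist'); p,_=held(f,1); im=f['color'][:,:,::-1].copy()
for q in p: cv2.circle(im,tuple(int(round(v)) for v in q),2,(0,0,255),1)
cv2.imwrite('pics/h12.png',im)
E
```

```text
t 21.6 tcp [0.48   0.1404 0.137 ] yang -88.74 gap 9.6 F [ 0.6 -0.2  0.7] j [-0.1   0.36 -0.3   2.03  0.15  0.77 -2.04]
tool cm [  5.92   2.75 -19.57]  turn about tool x 0.06
```

View pics/h12.png

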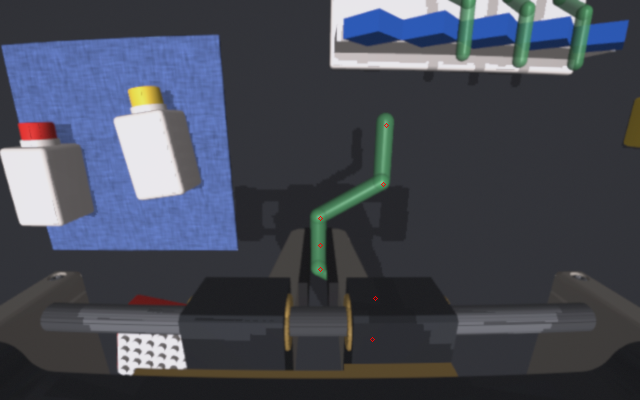

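{"op": "jog_arm", "data": {"motion": [[[0,0.6,-4,0],[0,0.6,-4,0],[0,0.6,-4,0],[0,0.5,-4,0],[0,0.4,-3,0]]]}}

```text
time: 22.15
tool_pos: [0.6697, 0.1161, 0.1312]
ee_rot: [[-0.003, 0.023, -1.0], [-0.001, -1.0, -0.023], [-1.0, 0.001, 0.003]]
wrist_force: [0.1, -0.3, 0.1]
finger_gap: 0.1
```

{"op": "jog_arm", "data": {"motion": [[[0,0,-0.6,0],[0,0,0,0],[1.5,0,0,0],[1,0,0,0],[0,0,0,0]]]}}

```text
time: 22.65
tool_pos: [0.672, 0.1173, 0.1064]
ee_rot: [[-0.005, 0.024, -1.0], [-0.001, -1.0, -0.024], [-1.0, 0.001, 0.005]]
wrist_force: [-0.8, 0.3, -1.0]
finger_gap: 0.101
```

```bash
python3 - <<'E'
from h import *
togo([.6766,.1173,.079],-88.8)
E
```

```text
t 22.65 tcp [0.672  0.1173 0.1064] yang -88.63 gap 9.3 F [-0.8  0.3 -1. ] j [-0.06  0.67 -0.23  1.59  0.18  0.92 -1.9 ]
tool cm [ 2.73  0.01 -0.48]  turn about tool x 0.17
```

{"op": "jog_arm", "data": {"motion": [[[1,0,-0.2,0],[0.8,0,0,0],[0.4,0,0,0],[0,0,0,0],[0,0,0,0]]]}}

```text
time: 23.15
tool_pos: [0.6767, 0.1174, 0.0871]
ee_rot: [[0.0, 0.023, -1.0], [-0.0, -1.0, -0.023], [-1.0, 0.0, -0.0]]
wrist_force: [-0.4, 0.8, 0.1]
finger_gap: 0.103
```

```bash
python3 - <<'E'
from h import *
togo([.6766,.1173,.0785],-88.8)
f=grab('wrist','h13')
E
```

```text
t 23.15 tcp [0.6767 0.1174 0.0871] yang -88.68 gap 9.4 F [-0.4  0.8  0.1] j [-0.06  0.69 -0.23  1.59  0.19  0.88 -1.91]
tool cm [0.86 0.01 0.01]  turn about tool x 0.12
```

View pics/h13.png

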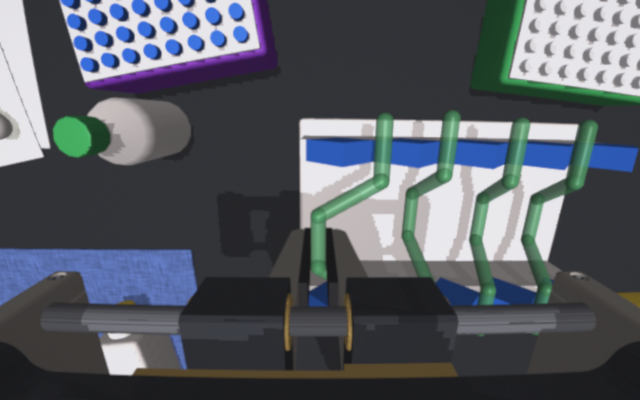

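{"op": "jog_arm", "data": {"motion": [[[0.4,0,0,0],[0.3,0,0,0],[0.1,0,0,0],[0,0,0,0],[0,0,0,0]]]}}

```text
time: 23.7
tool_pos: [0.6767, 0.1177, 0.0793]
ee_rot: [[0.0, 0.023, -1.0], [0.0, -1.0, -0.023], [-1.0, -0.0, -0.0]]
wrist_force: [0.5, 0.7, 1.2]
finger_gap: 0.102
```

{"op": "jog_arm", "data": {"motion": [[[0,0,0,0],[0,0,0,0],[0,0,0,0],[0,0,0,0]]], "jaw": 0.6}}

```text
time: 24.1
tool_pos: [0.6765, 0.1172, 0.0789]
ee_rot: [[-0.0, 0.023, -1.0], [-0.0, -1.0, -0.023], [-1.0, 0.0, 0.0]]
wrist_force: [0.3, -0.6, -0.5]
finger_gap: 0.396
```

{"op": "jog_arm", "data": {"motion": [[[-3,0,0,0],[-4,0,0,0],[-4,0,0,0],[0,-2,4,0],[0,-2,4,0]]]}}

```text
time: 24.6
tool_pos: [0.5961, 0.1555, 0.1905]
ee_rot: [[0.003, 0.021, -1.0], [0.001, -1.0, -0.021], [-1.0, -0.001, -0.003]]
wrist_force: [0.4, 0.6, -0.1]
finger_gap: 0.4
```

{"op": "jog_arm", "data": {"motion": [[[0,-2,4,0],[0,-2,4,0],[0,0,4,0],[0,0,0,0],[0,0,0,0]]], "jaw": 0.4}}

```text
time: 25.1
tool_pos: [0.4749, 0.1928, 0.1897]
ee_rot: [[0.002, 0.024, -1.0], [-0.0, -1.0, -0.024], [-1.0, 0.0, -0.002]]
wrist_force: [0.8, -0.0, 0.4]
finger_gap: 0.602
```

```bash
python3 - <<'E'
from h import *
state()
f=grab('side');im=f['color'][:,:,::-1].copy()
cv2.imwrite('pics/h14s.png',cv2.resize(im[140:360,200:340],None,fx=2.7,fy=2.7))
f=grab('top','h14t');
f=grab('wrist','h14w')
E
```

```text
t 25.1 tcp [0.4749 0.1928 0.1897] yang -88.65 gap 55.4 F [ 0.8 -0.   0.4] j [-0.18  0.31 -0.33  1.95  0.12  0.9  -2.11]
```

View pics/h14s.png

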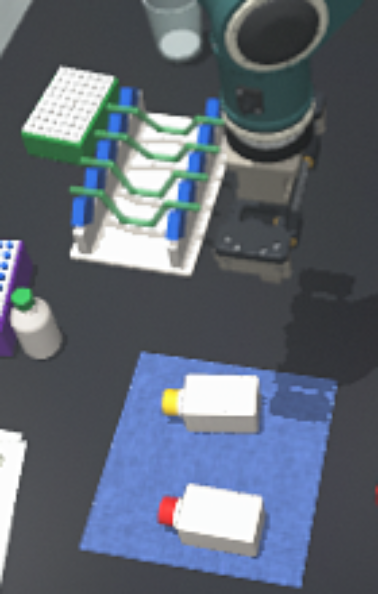

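View pics/h14t.png

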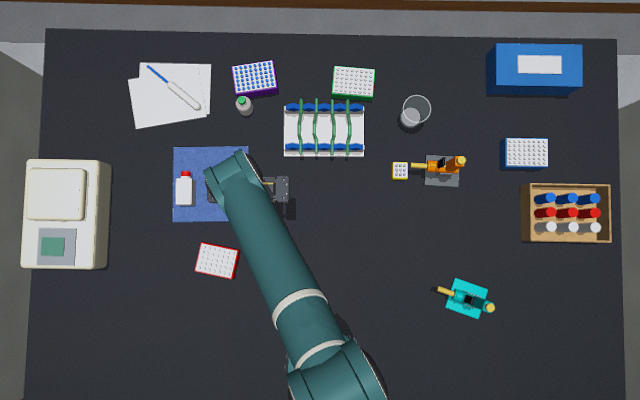

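View pics/h14w.png

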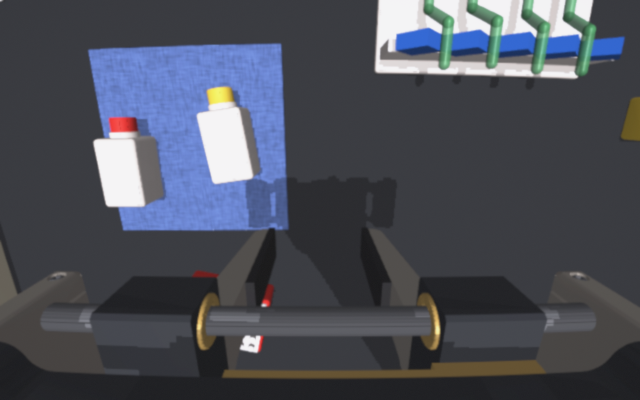

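```bash
python3 - <<'E'
from h import *
w=grab('wrist');s=grab('side');t=grab('top'); t0=dict(t); t0['color']=cv2.imread('pics/top0.png')[:,:,::-1].copy()
lo={'red':[((0,120,60),(8,255,255)),((172,120,60),(180,255,255))],'yel':[((20,110,100),(34,255,255))]}
win={'top':(165,140,255,230),'side':(235,270,330,350),'wrist':(80,40,290,235)}
res={}
for n,f in (('top',t0),('side',s),('wrist',w)):
    x0,y0,x1,y1=win[n]; H=hsv(f)
    for k,v in lo.items():
        m=sum(cv2.inRange(H,a,b) for a,b in v)
        M=np.zeros_like(m); M[y0:y1,x0:x1]=m[y0:y1,x0:x1]
        nn,l,st,c=cv2.connectedComponentsWithStats(M); i=1+st[1:,4].argmax()
        res[n,k]=c[i]; print(n,k,st[i],c[i].round(1),'at z=.026',onplane(f,[c[i]],.028)[0].round(4))
    m=cv2.inRange(H,(0,0,215),(180,45,255)); M=np.zeros_like(m); M[y0:y1,x0:x1]=m[y0:y1,x0:x1]
    nn,l,st,c=cv2.connectedComponentsWithStats(M)
    for i in range(1,nn):
        if st[i,4]>100:
            ys,xs=np.nonzero(l==i); P=onplane(f,np.c_[xs,ys],.049)[:,:2]
            r=cv2.minAreaRect((P*1000).astype(np.float32)); print('  body',n,st[i],np.round(r[0],1),np.round(r[1],1),round(r[2],1))
for k in lo:
    print(k,'tri side/wrist',tri(s,res['side',k],w,res['wrist',k]),'side/top',tri(s,res['side',k],t0,res['top',k]))
E
```

```text
top red [181 171   9   5  43] [185.  173.1] at z=.026 [0.5441 0.4088 0.028 ]
top yel [221 161   9   6  43] [224.8 163.2] at z=.026 [0.5751 0.2956 0.028 ]
  body top [217 166  18  29 391] [525.2 288.2] [78.2 42.5] 9.3
  body top [176 179  15  25 367] [490.6 407. ] [68.7 39.4] 2.1
side red [259 324   7  11  55] [261.5 328.6] at z=.026 [0.5436 0.4105 0.028 ]
side yel [260 284   6  10  49] [262.5 288.4] at z=.026 [0.574  0.2993 0.028 ]
  body side [266 279  30  15 417] [522.1 291.9] [79.8 42.3] 11.1
  body side [264 319  33  22 520] [491.7 409.6] [79.9 44.9] 1.1
wrist red [109 118  28  14 364] [122.5 124.4] at z=.026 [0.5423 0.4109 0.028 ]
wrist yel [207  87  27  17 353] [219.7  94.8] at z=.026 [0.5743 0.2999 0.028 ]
  body wrist [ 197  102   55   82 3178] [525.  291.8] [80.5 44.3] 9.3
  body wrist [  94  133   50   74 2726] [494.3 409.2] [80.  43.8] 1.2
red tri side/wrist (array([0.54288374, 0.41064432, 0.02866171]), np.float64(0.0011416080444613796)) side/top (array([0.54442041, 0.40953724, 0.02492373]), np.float64(0.00014194012481501023))
yel tri side/wrist (array([0.57404899, 0.29960803, 0.02865967]), np.float64(0.000478126221931697)) side/top (array([0.57576604, 0.29664598, 0.02209421]), np.float64(0.00032725594233496015))
```

```bash
python3 - <<'E'
from h import *
t=grab('top'); print(onplane(t,[[172,147],[249,147],[173,222],[249,221]],.003).round(3).tolist())
togo([.5425,.4105,.12],-88.8)
E
```

```text
[[0.623, 0.456, 0.003], [0.628, 0.231, 0.003], [0.404, 0.444, 0.003], [0.411, 0.225, 0.003]]
t 25.45 tcp [0.4754 0.1925 0.1888] yang -88.74 gap 55.4 F [-1.   0.1  0.4] j [-0.17  0.31 -0.33  1.95  0.12  0.9  -2.11]
tool cm [  6.88 -21.64  -7.18]  turn about tool x 0.06
```

{"op": "jog_arm", "data": {"motion": [[[0,-4.3,-1.4,0],[0,-4.3,-1.4,0],[0,-4.3,-1.4,0],[0,-4.3,-1.4,0],[0,-4.4,-1.4,0]]]}}

```text
time: 25.95
tool_pos: [0.5407, 0.4116, 0.1886]
ee_rot: [[-0.0, 0.022, -1.0], [-0.0, -1.0, -0.022], [-1.0, 0.0, 0.0]]
wrist_force: [0.6, 0.2, -0.1]
finger_gap: 0.603
```

{"op": "jog_arm", "data": {"motion": [[[3,0,0,0],[3,0,0,0],[0.5,0,0,0],[0,0,0,0]]]}}

```text
time: 26.35
tool_pos: [0.5396, 0.4096, 0.1229]
ee_rot: [[-0.002, 0.022, -1.0], [-0.002, -1.0, -0.022], [-1.0, 0.002, 0.002]]
wrist_force: [0.4, 0.2, 0.3]
finger_gap: 0.6
```

```bash
python3 - <<'E'
from h import *
togo([.5425,.4100,.030],-88.8)
f=grab('wrist','b1'); print(proj(f,[[.5425,.41,.026]]))
E
```

```text
t 26.35 tcp [0.5396 0.4096 0.1229] yang -88.71 gap 55.2 F [0.4 0.2 0.3] j [-0.48  0.65 -0.31  1.59  0.23  0.94 -2.42]
tool cm [ 9.28 -0.04 -0.31]  turn about tool x 0.09
[[318.27514603 199.55735269]]
```

View pics/b1.png

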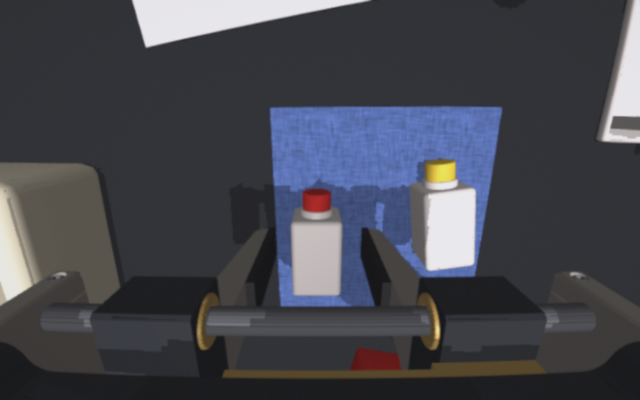

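{"op": "jog_arm", "data": {"motion": [[[3,0,-0.2,0],[3,0,0,0],[2,0,0,0],[0.8,0,0,0],[0.4,0,0,0]]]}}

```text
time: 26.9
tool_pos: [0.5426, 0.4107, 0.033]
ee_rot: [[0.001, 0.023, -1.0], [0.001, -1.0, -0.023], [-1.0, -0.001, -0.001]]
wrist_force: [-0.2, 0.2, -1.0]
finger_gap: 0.598
```

{"op": "jog_arm", "data": {"motion": [[[0,0,0,0],[0,0,0,0],[0,0,0,0],[0,0,0,0],[0,0,0,0]]], "jaw": 1, "newtons": 6}}

```text
time: 27.4
tool_pos: [0.5424, 0.4108, 0.033]
ee_rot: [[0.001, 0.023, -1.0], [0.001, -1.0, -0.023], [-1.0, -0.001, -0.001]]
wrist_force: [-0.2, -0.4, 3.0]
finger_gap: 0.289
```

```bash
python3 - <<'E'
from h import *
togo([.5425,.4100,.030],-88.8)
f=grab('wrist','b2')
E
```

```text
t 27.4 tcp [0.5424 0.4108 0.033 ] yang -88.69 gap 26.6 F [-0.2 -0.4  3. ] j [-0.5   0.76 -0.28  1.62  0.27  0.8  -2.45]
tool cm [ 0.3   0.08 -0.01]  turn about tool x 0.11
```

View pics/b2.png

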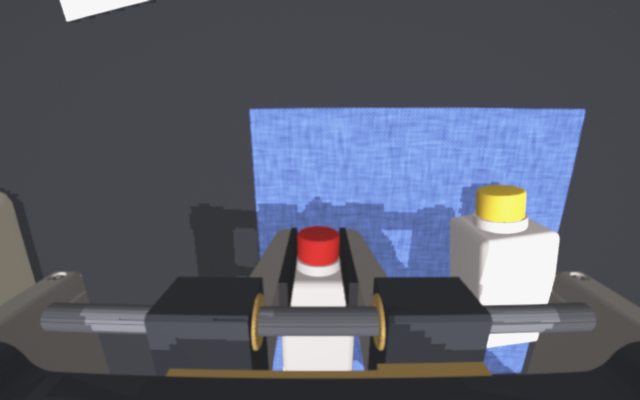

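{"op": "jog_arm", "data": {"motion": [[[-0.8,0,0,0],[-1.2,0,0.3,0],[-1.2,0,0.5,0],[-1.2,0,0.8,0],[-1.2,0,1,0]]]}}

```text
time: 27.95
tool_pos: [0.5151, 0.4098, 0.0893]
ee_rot: [[0.0, 0.023, -1.0], [0.0, -1.0, -0.023], [-1.0, -0.0, -0.0]]
wrist_force: [-0.4, 0.6, -0.7]
finger_gap: 0.291
```

```bash
python3 - <<'E'
from h import *
state()
f=grab('side'); im=f['color'][:,:,::-1]
cv2.imwrite('pics/b3.png',cv2.resize(im[220:360,200:360],None,fx=4,fy=4))
E
```

```text
t 27.95 tcp [0.5151 0.4098 0.0893] yang -88.69 gap 26.8 F [-0.4  0.6 -0.7] j [-0.51  0.66 -0.3   1.66  0.25  0.86 -2.46]
```

View pics/b3.png

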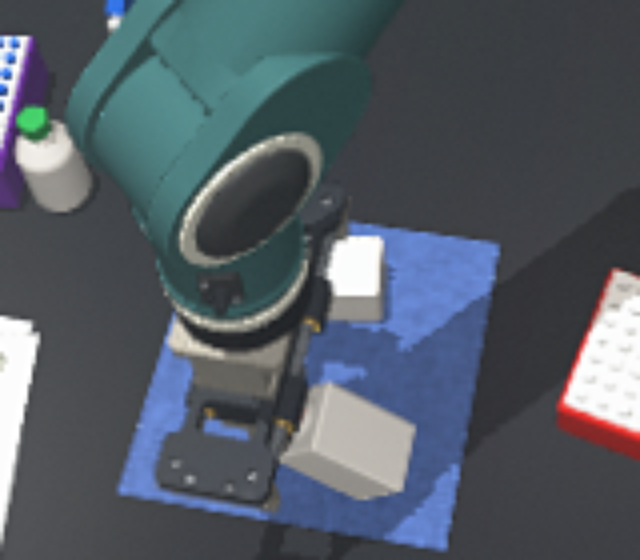

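{"op": "jog_arm", "data": {"motion": [[[-0.8,0,1,0],[-0.8,0,1,0],[-0.6,0,1,0],[-0.4,0,0.8,0],[0,0,0,0]]]}}

```text
time: 28.5
tool_pos: [0.4764, 0.4095, 0.1147]
ee_rot: [[-0.0, 0.025, -1.0], [0.0, -1.0, -0.025], [-1.0, -0.0, 0.0]]
wrist_force: [0.1, 0.6, -1.0]
finger_gap: 0.292
```

```bash
python3 - <<'E'
from h import *
state()
f=grab('side'); im=f['color'][:,:,::-1]
cv2.imwrite('pics/b4.png',cv2.resize(im[220:360,200:360],None,fx=4,fy=4))
E
```

```text
t 28.5 tcp [0.4764 0.4095 0.1147] yang -88.59 gap 26.9 F [ 0.1  0.6 -1. ] j [-0.53  0.59 -0.32  1.73  0.23  0.87 -2.49]
```

View pics/b4.png

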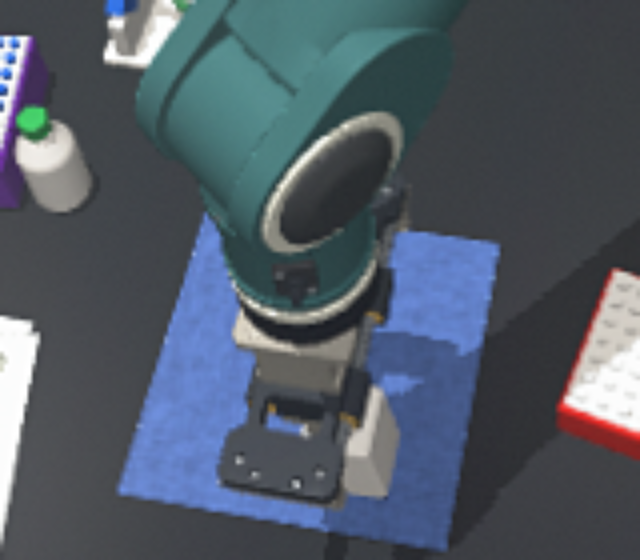

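{"op": "jog_arm", "data": {"motion": [[[0,0,-1.5,0],[0,0,-2,0],[0,0,-1.5,0],[0,0,-0.5,0],[0,0,0,0]]]}}

```text
time: 29.05
tool_pos: [0.5334, 0.4095, 0.1133]
ee_rot: [[-0.001, 0.022, -1.0], [-0.001, -1.0, -0.022], [-1.0, 0.001, 0.001]]
wrist_force: [0.2, -0.5, -2.6]
finger_gap: 0.286
```

```bash
python3 - <<'E'
from h import *
state()
f=grab('side'); im=f['color'][:,:,::-1]
cv2.imwrite('pics/b5.png',cv2.resize(im[220:360,200:360],None,fx=4,fy=4))
f=grab('wrist','b5w')
E
```

```text
t 29.05 tcp [0.5334 0.4095 0.1133] yang -88.77 gap 26.4 F [ 0.2 -0.5 -2.6] j [-0.49  0.65 -0.31  1.61  0.23  0.92 -2.43]
```

View pics/b5.png

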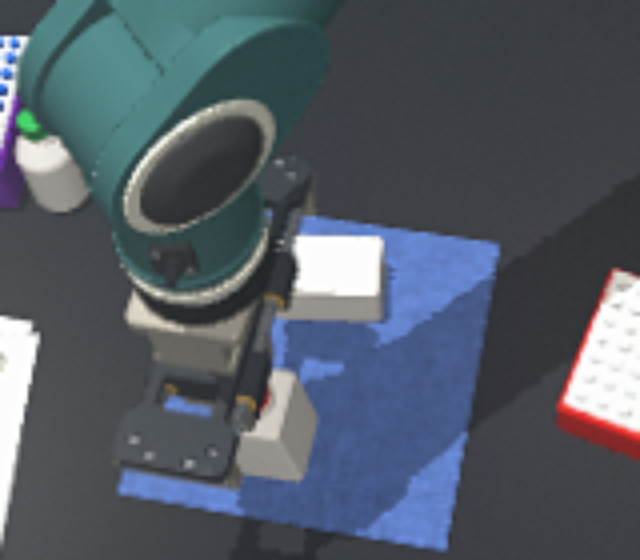

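View pics/b5w.png

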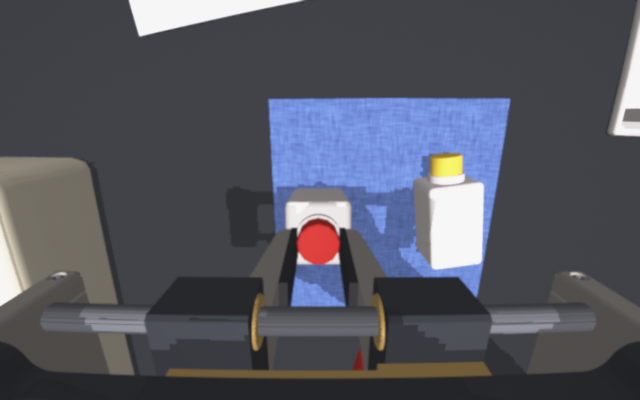

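```bash
cat >> h.py <<'E'
def bottle(f,th,y=0,off=.007,gx=.089):
    s=ctrl.observe(); p=s['tool_pos']-np.array([0,0,off]); R=np.array(s['ee_rot']); u=R[:,2]*np.sign(R[0,2]); v=np.array([-u[1],u[0],0])
    t=np.radians(th); a=np.array([0,0,1])*np.cos(t)+u*np.sin(t); b=u*np.cos(t)-np.array([0,0,1])*np.sin(t) # a axis, b towards +x side
    O=p-a*gx
    pts={'cap':O+a*.098,'top+x':O+a*.076+b*.023,'top-x':O+a*.076-b*.023,'foot+x':O+b*.023,'foot-x':O-b*.023}
    return {k:(proj(f,[q])[0].round(0).tolist(),q[[0,2]].round(3).tolist()) for k,q in pts.items()}
E
python3 - <<'E'
from h import *
f=grab('wrist')
for t in (-20,-10,0,10,20,30): print(t,bottle(f,t))
E
```

```text
-20 {'cap': ([319.0, 256.0], [0.529, 0.115]), 'top+x': ([319.0, 204.0], [0.558, 0.102]), 'top-x': ([319.0, 255.0], [0.515, 0.087]), 'foot+x': ([319.0, 148.0], [0.584, 0.031]), 'foot-x': ([319.0, 193.0], [0.541, 0.015])}
-10 {'cap': ([319.0, 254.0], [0.53, 0.116]), 'top+x': ([319.0, 203.0], [0.557, 0.098]), 'top-x': ([319.0, 261.0], [0.511, 0.09]), 'foot+x': ([319.0, 163.0], [0.57, 0.023]), 'foot-x': ([318.0, 210.0], [0.525, 0.015])}
0 {'cap': ([319.0, 251.0], [0.532, 0.116]), 'top+x': ([319.0, 204.0], [0.555, 0.094]), 'top-x': ([319.0, 267.0], [0.509, 0.094]), 'foot+x': ([319.0, 179.0], [0.555, 0.018]), 'foot-x': ([318.0, 226.0], [0.509, 0.018])}
10 {'cap': ([319.0, 249.0], [0.533, 0.116]), 'top+x': ([319.0, 206.0], [0.552, 0.09]), 'top-x': ([319.0, 272.0], [0.507, 0.098]), 'foot+x': ([319.0, 195.0], [0.539, 0.015]), 'foot-x': ([318.0, 243.0], [0.494, 0.023])}
20 {'cap': ([319.0, 246.0], [0.535, 0.115]), 'top+x': ([319.0, 209.0], [0.549, 0.087]), 'top-x': ([319.0, 277.0], [0.506, 0.102]), 'foot+x': ([318.0, 211.0], [0.523, 0.015]), 'foot-x': ([319.0, 260.0], [0.48, 0.031])}
30 {'cap': ([319.0, 244.0], [0.536, 0.115]), 'top+x': ([319.0, 213.0], [0.545, 0.084]), 'top-x': ([319.0, 282.0], [0.505, 0.107]), 'foot+x': ([318.0, 228.0], [0.507, 0.018]), 'foot-x': ([319.0, 278.0], [0.467, 0.041])}
```

{"op": "jog_arm", "data": {"motion": [[[0,0,0.4,0],[0,0,0.8,0],[0,0,1.2,0],[0,0,0.8,0],[0,0,0.4,0]]]}}

```text
time: 29.7
tool_pos: [0.4951, 0.4097, 0.1143]
ee_rot: [[-0.001, 0.025, -1.0], [-0.0, -1.0, -0.025], [-1.0, 0.0, 0.001]]
wrist_force: [1.0, -0.1, -0.6]
finger_gap: 0.29
```

{"op": "jog_arm", "data": {"motion": [[[0,0,0.2,0],[0,0,0,0],[0.5,0,0,0],[0.4,0,0,0],[0,0,0,0]]]}}

```text
time: 30.2
tool_pos: [0.4947, 0.4088, 0.104]
ee_rot: [[-0.001, 0.023, -1.0], [-0.001, -1.0, -0.023], [-1.0, 0.001, 0.001]]
wrist_force: [-0.1, 0.3, -1.4]
finger_gap: 0.291
```

```bash
python3 - <<'E'
from h import *
state()
f=grab('wrist','b6w')
for t in (-10,0,10,20): print(t,bottle(f,t))
E
```

```text
t 30.2 tcp [0.4947 0.4088 0.104 ] yang -88.7 gap 26.8 F [-0.1  0.3 -1.4] j [-0.52  0.62 -0.31  1.7   0.24  0.87 -2.48]
-10 {'cap': ([319.0, 254.0], [0.493, 0.106]), 'top+x': ([319.0, 203.0], [0.52, 0.088]), 'top-x': ([319.0, 261.0], [0.474, 0.081]), 'foot+x': ([318.0, 163.0], [0.533, 0.014]), 'foot-x': ([318.0, 209.0], [0.488, 0.006])}
0 {'cap': ([319.0, 251.0], [0.495, 0.106]), 'top+x': ([319.0, 204.0], [0.518, 0.084]), 'top-x': ([319.0, 267.0], [0.472, 0.084]), 'foot+x': ([318.0, 179.0], [0.518, 0.008]), 'foot-x': ([318.0, 226.0], [0.472, 0.008])}
10 {'cap': ([319.0, 249.0], [0.496, 0.106]), 'top+x': ([319.0, 206.0], [0.515, 0.08]), 'top-x': ([319.0, 272.0], [0.47, 0.089]), 'foot+x': ([318.0, 195.0], [0.502, 0.006]), 'foot-x': ([318.0, 243.0], [0.457, 0.014])}
20 {'cap': ([319.0, 246.0], [0.498, 0.106]), 'top+x': ([319.0, 209.0], [0.512, 0.077]), 'top-x': ([319.0, 277.0], [0.469, 0.093]), 'foot+x': ([318.0, 211.0], [0.486, 0.006]), 'foot-x': ([318.0, 260.0], [0.443, 0.022])}
```

View pics/b6w.png

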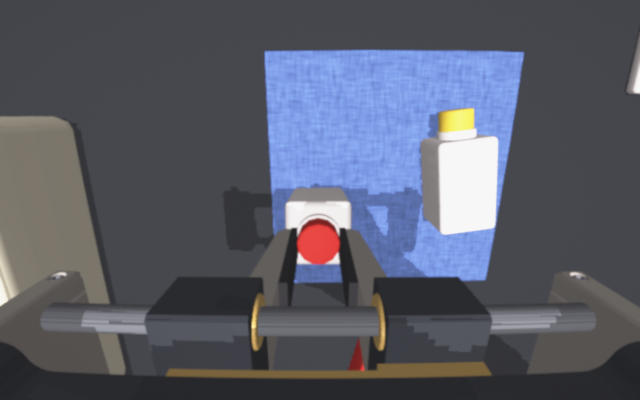

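{"op": "jog_arm", "data": {"motion": [[[0.2,0,0,0],[0.2,0,0,0],[0.1,0,0,0],[0,0,0,0]]]}}

```text
time: 30.65
tool_pos: [0.4957, 0.4102, 0.102]
ee_rot: [[0.002, 0.023, -1.0], [0.002, -1.0, -0.023], [-1.0, -0.002, -0.002]]
wrist_force: [-1.2, -1.0, 7.2]
finger_gap: 0.288
```

```bash
python3 - <<'E'
from h import *
state()
f=grab('wrist','b7w'); cv2.imwrite('pics/b7c.png',cv2.resize(f['color'][170:290,240:400,::-1],None,fx=4,fy=4))
E
```

```text
t 30.65 tcp [0.4957 0.4102 0.102 ] yang -88.68 gap 26.5 F [-1.2 -1.   7.2] j [-0.52  0.62 -0.31  1.7   0.24  0.86 -2.48]
```

View pics/b7c.png

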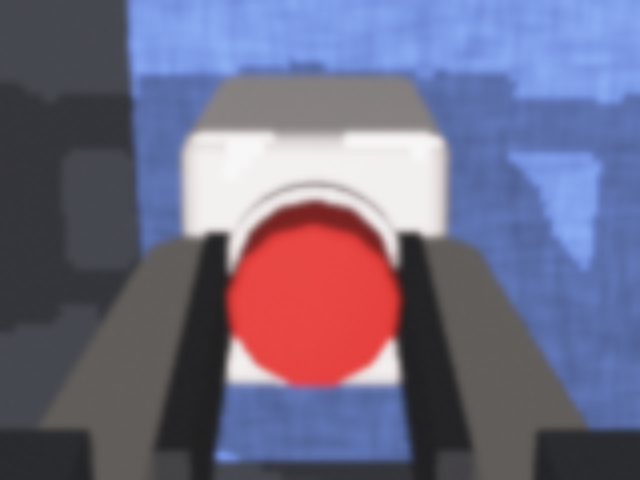

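{"op": "jog_arm", "data": {"motion": [[[0,0,0,0],[0,0,0,0],[0,0,0,0],[0,0,0,0],[0,0,0,0]]], "jaw": 0.45}}

```text
time: 31.2
tool_pos: [0.4948, 0.4092, 0.0998]
ee_rot: [[-0.0, 0.023, -1.0], [-0.0, -1.0, -0.023], [-1.0, 0.0, 0.0]]
wrist_force: [-0.7, -0.2, -0.4]
finger_gap: 0.55
```

{"op": "jog_arm", "data": {"motion": [[[-2,0,0,0],[-3,0,0,0],[-3,0,0,0],[-3,0,0,0],[0,0,0,0]]]}}

```text
time: 31.7
tool_pos: [0.4966, 0.4113, 0.2148]
ee_rot: [[0.006, 0.023, -1.0], [0.005, -1.0, -0.023], [-1.0, -0.005, -0.006]]
wrist_force: [-0.1, 0.5, 0.6]
finger_gap: 0.551
```

```bash
python3 - <<'E'
from h import *
f=grab('wrist','b8w')
f=grab('side'); im=f['color'][:,:,::-1]
cv2.imwrite('pics/b8.png',cv2.resize(im[220:360,200:360],None,fx=4,fy=4))
togo([.5743,.2990,.12],-80.3)
E
```

```text
t 31.8 tcp [0.495  0.4094 0.2105] yang -88.69 gap 50.6 F [ 0.4 -0.5 -1. ] j [-0.49  0.5  -0.34  1.62  0.19  1.05 -2.44]
tool cm [ 9.05 11.22 -7.67]  turn about tool x -8.39
```

View pics/b8w.png

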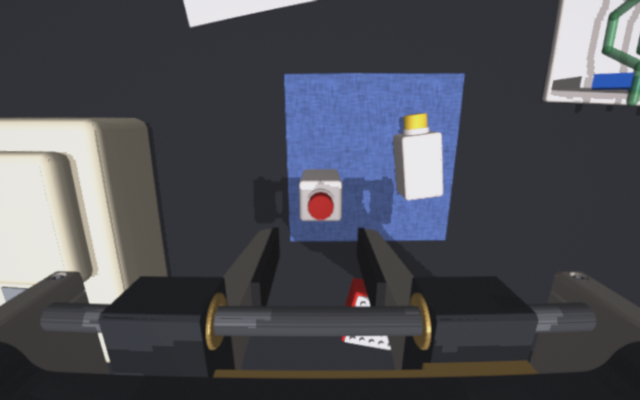

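View pics/b8.png

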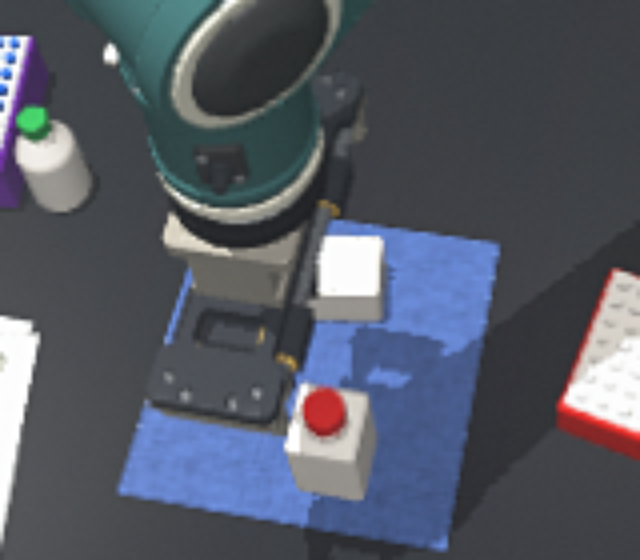

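{"op": "jog_arm", "data": {"motion": [[[0,3.8,-2.6,0],[0,3.8,-2.6,0],[0,3.6,-2.5,0],[3,0,0,-8.4],[3,0,0,0]]]}}

```text
time: 32.3
tool_pos: [0.5754, 0.2966, 0.1482]
ee_rot: [[-0.0, 0.168, -0.986], [-0.001, -0.986, -0.168], [-1.0, 0.001, 0.001]]
wrist_force: [-1.3, -0.2, 0.2]
finger_gap: 0.55
```

{"op": "jog_arm", "data": {"motion": [[[1.5,0,0,0],[0,0,0,0],[0,0,0,0]]]}}

```text
time: 32.6
tool_pos: [0.5742, 0.2997, 0.135]
ee_rot: [[-0.0, 0.169, -0.986], [-0.0, -0.986, -0.169], [-1.0, -0.0, 0.0]]
wrist_force: [0.4, -0.1, 1.1]
finger_gap: 0.551
```

```bash
python3 - <<'E'
from h import *
f=grab('wrist','b9w'); s=grab('side')
H=hsv(f); m=cv2.inRange(H,(20,110,100),(34,255,255)); m[:150]=0; n,l,st,c=cv2.connectedComponentsWithStats(m)
for i in range(1,n):
    if st[i,4]>60: print(st[i],c[i],onplane(f,[c[i]],.028)[0].round(4))
togo([.5743,.2990,.031],-80.3)
E
```

```text
[305 191  26  21 494] [317.92105263 201.15182186] [0.5727 0.3002 0.028 ]
t 32.7 tcp [0.5749 0.3    0.1364] yang -80.25 gap 50.8 F [-0.6 -0.1  0.7] j [-0.3   0.59 -0.33  1.66  0.23  0.93 -2.11]
tool cm [10.54  0.1   0.1 ]  turn about tool x 0.05
```

View pics/b9w.png

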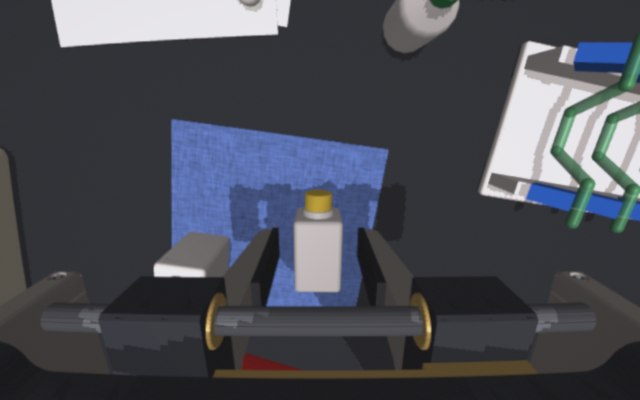

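{"op": "jog_arm", "data": {"motion": [[[3,0.05,0.1,0],[3,0,0,0],[2.5,0,0,0],[1.2,0,0,0],[0.5,0,0,0]]]}}

```text
time: 33.2
tool_pos: [0.5735, 0.2987, 0.0329]
ee_rot: [[-0.0, 0.169, -0.986], [-0.0, -0.986, -0.169], [-1.0, 0.0, 0.0]]
wrist_force: [-0.8, 0.4, 0.8]
finger_gap: 0.55
```

{"op": "jog_arm", "data": {"motion": [[[0.2,0,0,0],[0,0,0,0],[0,0,0,0]]]}}

```text
time: 33.5
tool_pos: [0.5742, 0.2989, 0.0323]
ee_rot: [[0.002, 0.169, -0.986], [0.001, -0.986, -0.169], [-1.0, -0.001, -0.002]]
wrist_force: [-0.5, 0.3, -0.0]
finger_gap: 0.55
```

{"op": "jog_arm", "data": {"motion": [[[0,0,0,0],[0,0,0,0],[0,0,0,0],[0,0,0,0],[0,0,0,0]]], "jaw": 1, "newtons": 6}}

```text
time: 34.0
tool_pos: [0.5737, 0.2986, 0.0314]
ee_rot: [[0.0, 0.169, -0.986], [0.0, -0.986, -0.169], [-1.0, -0.0, -0.0]]
wrist_force: [-1.1, 0.4, 1.8]
finger_gap: 0.286
```

{"op": "jog_arm", "data": {"motion": [[[-0.8,0,0,0],[-1.2,0,0.3,0],[-1.2,0,0.5,0],[-1.2,0,0.8,0],[-1.2,0,1,0]]]}}

```text
time: 34.5
tool_pos: [0.5472, 0.2939, 0.0884]
ee_rot: [[0.0, 0.169, -0.986], [0.0, -0.986, -0.169], [-1.0, -0.0, -0.0]]
wrist_force: [0.9, 0.4, -1.7]
finger_gap: 0.29
```

{"op": "jog_arm", "data": {"motion": [[[-0.8,0,1,0],[-0.8,0,1,0],[-0.6,0,0.8,0],[-0.4,0,0,0],[0,0,0,0]]]}}

```text
time: 35.0
tool_pos: [0.5206, 0.2895, 0.1137]
ee_rot: [[0.001, 0.169, -0.986], [0.0, -0.986, -0.169], [-1.0, -0.0, -0.001]]
wrist_force: [0.9, 0.1, -0.7]
finger_gap: 0.291
```

```bash
python3 - <<'E'
from h import *
state()
f=grab('wrist','b10w')
for t in (-10,0,10,20,30): print(t,bottle(f,t))
E
```

```text
t 35.0 tcp [0.5206 0.2895 0.1137] yang -80.29 gap 26.7 F [ 0.9  0.1 -0.7] j [-0.31  0.54 -0.33  1.81  0.23  0.83 -2.16]
-10 {'cap': ([320.0, 253.0], [0.519, 0.115]), 'top+x': ([320.0, 203.0], [0.545, 0.097]), 'top-x': ([319.0, 260.0], [0.501, 0.089]), 'foot+x': ([319.0, 164.0], [0.558, 0.023]), 'foot-x': ([319.0, 210.0], [0.514, 0.015])}
0 {'cap': ([320.0, 251.0], [0.521, 0.115]), 'top+x': ([319.0, 204.0], [0.543, 0.093]), 'top-x': ([319.0, 266.0], [0.498, 0.093]), 'foot+x': ([319.0, 179.0], [0.543, 0.017]), 'foot-x': ([319.0, 226.0], [0.498, 0.017])}
10 {'cap': ([320.0, 248.0], [0.522, 0.115]), 'top+x': ([319.0, 206.0], [0.541, 0.089]), 'top-x': ([319.0, 272.0], [0.496, 0.097]), 'foot+x': ([319.0, 195.0], [0.528, 0.015]), 'foot-x': ([319.0, 243.0], [0.483, 0.023])}
20 {'cap': ([320.0, 246.0], [0.524, 0.115]), 'top+x': ([319.0, 209.0], [0.538, 0.086]), 'top-x': ([319.0, 277.0], [0.495, 0.102]), 'foot+x': ([319.0, 211.0], [0.512, 0.015]), 'foot-x': ([319.0, 260.0], [0.469, 0.03])}
30 {'cap': ([320.0, 243.0], [0.525, 0.114]), 'top+x': ([319.0, 213.0], [0.534, 0.084]), 'top-x': ([319.0, 281.0], [0.495, 0.106]), 'foot+x': ([319.0, 228.0], [0.496, 0.018]), 'foot-x': ([319.0, 277.0], [0.457, 0.041])}
```

View pics/b10w.png

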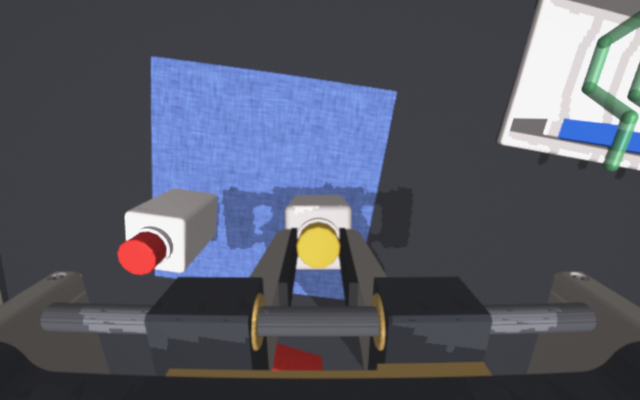

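{"op": "jog_arm", "data": {"motion": [[[0,0,-0.5,0],[0,0,-2.5,0],[0,0,0,0],[0,0,0,0],[0,0,0,0]]]}}

```text
time: 35.55
tool_pos: [0.549, 0.2943, 0.1124]
ee_rot: [[-0.002, 0.169, -0.986], [-0.001, -0.986, -0.169], [-1.0, 0.0, 0.002]]
wrist_force: [-0.5, 0.0, -1.9]
finger_gap: 0.29
```

```bash
python3 - <<'E'
from h import *
state()
f=grab('wrist'); cv2.imwrite('pics/b11c.png',cv2.resize(f['color'][170:290,240:400,::-1],None,fx=4,fy=4))
E
```

```text
t 35.55 tcp [0.549  0.2943 0.1124] yang -80.27 gap 26.7 F [-0.5  0.  -1.9] j [-0.3   0.58 -0.33  1.74  0.23  0.86 -2.14]
```

View pics/b11c.png

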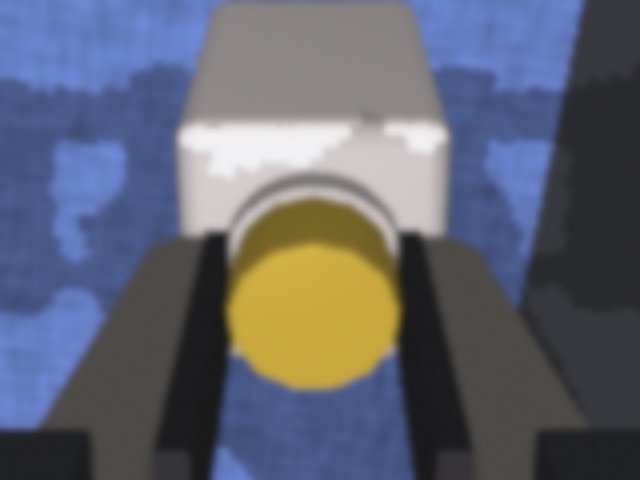

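{"op": "jog_arm", "data": {"motion": [[[0.4,0,0,0],[0.4,0,0,0],[0.2,0,0,0],[0,0,0,0]]]}}

```text
time: 36.0
tool_pos: [0.5494, 0.2942, 0.1025]
ee_rot: [[-0.001, 0.169, -0.986], [-0.001, -0.986, -0.169], [-1.0, 0.0, 0.001]]
wrist_force: [-0.5, -0.1, -1.9]
finger_gap: 0.293
```

{"op": "jog_arm", "data": {"motion": [[[0.2,0,0,0],[0,0,0,0],[0,0,0,0]]]}}

```text
time: 36.3
tool_pos: [0.5504, 0.2946, 0.1017]
ee_rot: [[0.001, 0.169, -0.986], [0.001, -0.986, -0.169], [-1.0, -0.0, -0.001]]
wrist_force: [1.3, -0.3, 2.2]
finger_gap: 0.288
```

```bash
python3 - <<'E'
from h import *
state()
f=grab('wrist'); cv2.imwrite('pics/b12c.png',cv2.resize(f['color'][170:290,240:400,::-1],None,fx=4,fy=4))
E
```

```text
t 36.3 tcp [0.5504 0.2946 0.1017] yang -80.29 gap 26.5 F [ 1.3 -0.3  2.2] j [-0.31  0.6  -0.32  1.74  0.24  0.84 -2.14]
```

View pics/b12c.png

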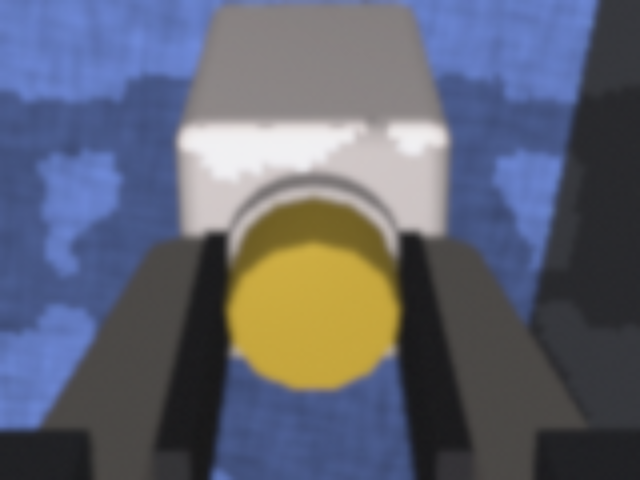

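Contact begins with about −5° tilt; press a little further down.

{"op": "jog_arm", "data": {"motion": [[[0.15,0,0,0],[0.1,0,0,0],[0,0,0,0]]]}}

```text
time: 36.65
tool_pos: [0.5521, 0.2951, 0.1006]
ee_rot: [[0.005, 0.168, -0.986], [0.002, -0.986, -0.168], [-1.0, -0.001, -0.005]]
wrist_force: [1.8, -1.3, 8.0]
finger_gap: 0.295
```

{"op": "jog_arm", "data": {"motion": [[[0,0,0,0],[0,0,0,0],[0,0,0,0],[0,0,0,0],[0,0,0,0]]], "jaw": 0.45}}

```text
time: 37.15
tool_pos: [0.5496, 0.2944, 0.0983]
ee_rot: [[-0.001, 0.169, -0.986], [-0.0, -0.986, -0.169], [-1.0, 0.0, 0.001]]
wrist_force: [-0.1, 0.7, 0.7]
finger_gap: 0.553
```

```bash
python3 - <<'E'
from h import *
state()
f=grab('wrist'); cv2.imwrite('pics/b13c.png',cv2.resize(f['color'][170:290,240:400,::-1],None,fx=4,fy=4))
E
```

```text
t 37.15 tcp [0.5496 0.2944 0.0983] yang -80.27 gap 50.9 F [-0.1  0.7  0.7] j [-0.31  0.6  -0.32  1.75  0.24  0.83 -2.14]
```

View pics/b13c.png

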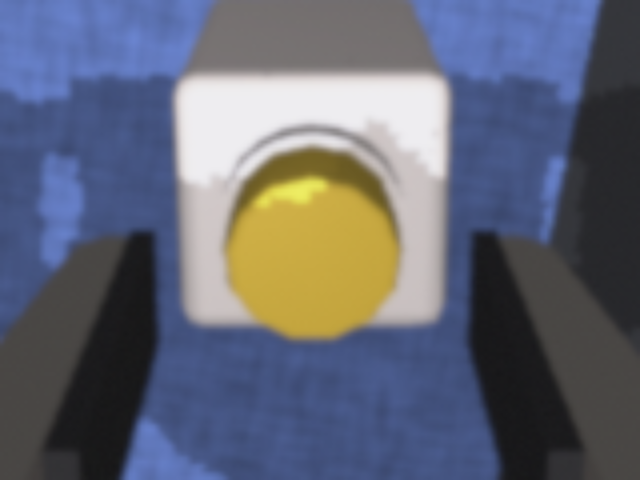

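{"op": "jog_arm", "data": {"motion": [[[-2,0,0,0],[-3,0,0,0],[-4,0,0,0],[-4,0,0,0],[0,0,0,8]]]}}

```text
time: 37.7
tool_pos: [0.5525, 0.2964, 0.2349]
ee_rot: [[0.009, 0.027, -1.0], [0.005, -1.0, -0.027], [-1.0, -0.005, -0.009]]
wrist_force: [0.2, -0.1, -0.6]
finger_gap: 0.552
```

```bash
python3 - <<'E'
from h import *
f=grab('wrist','b14w')
f=grab('side'); im=f['color'][:,:,::-1]
cv2.imwrite('pics/b14.png',cv2.resize(im[220:360,200:360],None,fx=4,fy=4))
state()
E
```

```text
t 37.8 tcp [0.5503 0.2945 0.23  ] yang -88.33 gap 50.8 F [ 0.1 -0.4  0. ] j [-0.3   0.45 -0.33  1.65  0.16  1.07 -2.22]
```

View pics/b14w.png

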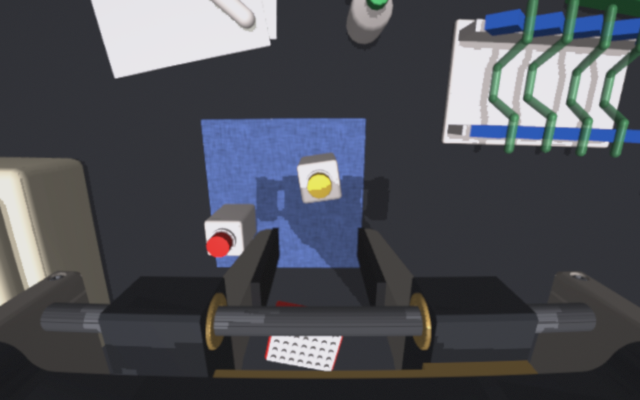

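View pics/b14.png

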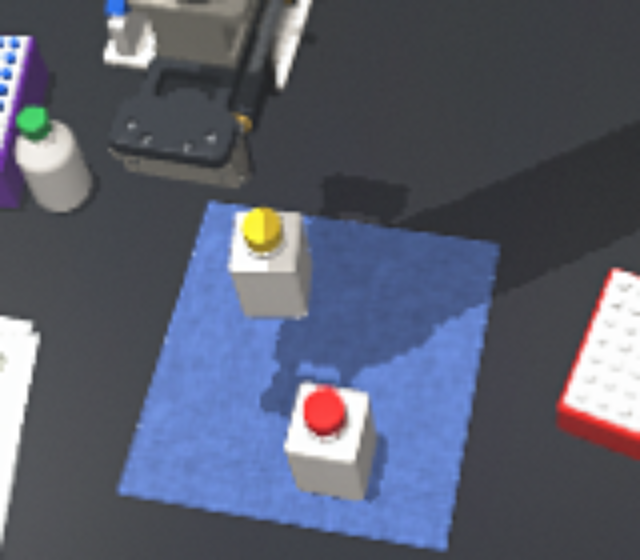

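```bash
python3 - <<'E'
from h import *
t=grab('top');s=grab('side')
r={}
for n,f,wn in (('top',t,(400,145,480,195)),('side',s,(290,90,335,165))):
    x0,y0,x1,y1=wn; H=hsv(f); m=cv2.inRange(H,(20,110,90),(34,255,255)); M=np.zeros_like(m);M[y0:y1,x0:x1]=m[y0:y1,x0:x1]
    nn,l,st,c=cv2.connectedComponentsWithStats(M)
    for i in range(1,nn):
        if st[i,4]>8: print(n,st[i],c[i].round(1),'z.213',onplane(f,[c[i]],.213)[0].round(4),'z.083',onplane(f,[c[i]],.083)[0].round(4))
    # gray base
    m=cv2.inRange(H,(0,0,75),(180,60,180)); M=np.zeros_like(m);M[y0:y1,x0:x1]=m[y0:y1,x0:x1]
    ys,xs=np.nonzero(M); P=onplane(f,np.c_[xs,ys],.008)[:,:2]; R=cv2.minAreaRect((P*1000).astype(np.float32)); print('base',np.round(R[0],1),np.round(R[1],1),R[2])
E
```

```text
top [457 156   9   9  62] [461.  159.6] z.213 [ 0.5687 -0.332   0.213 ] z.083 [ 0.5897 -0.3686  0.083 ]
top [400 162   8  18  38] [404.8 171.7] z.213 [ 0.5356 -0.1908  0.213 ] z.083 [ 0.5532 -0.2131  0.083 ]
top [411 162  17   7  87] [418.7 165.1] z.213 [ 0.553  -0.2256  0.213 ] z.083 [ 0.5723 -0.2514  0.083 ]
top [429 163   7   5  25] [432.  164.6] z.213 [ 0.5547 -0.2591  0.213 ] z.083 [ 0.5742 -0.2883  0.083 ]
base [ 570.7 -306.7] [190.4  89.9] 86.49224853515625
side [303 139   6  10  35] [305.4 143.5] z.213 [ 0.5342 -0.1108  0.213 ] z.083 [ 0.5714 -0.2504  0.083 ]
side [312 160   2   5   9] [312.6 162.2] z.213 [ 0.4955 -0.0348  0.213 ] z.083 [ 0.5263 -0.1618  0.083 ]
base [ 567.6 -385.4] [335.2  93.4] 88.15621185302734
```

{"op": "jog_arm", "data": {"motion": [[[-4,2,0,0],[-4,4,0,0],[0,4.8,0,0],[0,4.8,0,0],[0,4.8,0,0]]], "jaw": 0}}

```text
time: 38.4
tool_pos: [0.5551, 0.0932, 0.3028]
ee_rot: [[-0.002, 0.033, -0.999], [-0.0, -0.999, -0.033], [-1.0, 0.0, 0.002]]
wrist_force: [0.7, 0.3, 0.7]
finger_gap: 0.962
```

{"op": "jog_arm", "data": {"motion": [[[0,4.8,0,0],[0,4.8,0,0],[0,4.8,0,0],[0,4.8,0,0],[0,4.8,0,0]]]}}

```text
time: 38.9
tool_pos: [0.5621, -0.1466, 0.3025]
ee_rot: [[-0.003, 0.033, -0.999], [0.0, -0.999, -0.033], [-1.0, -0.001, 0.003]]
wrist_force: [0.2, -0.2, 0.1]
finger_gap: 0.997
```

{"op": "jog_arm", "data": {"motion": [[[0,4.8,0,0],[0,3,0,0],[0,2,0,0],[0,0,0,0],[0,0,0,0]]]}}

```text
time: 39.4
tool_pos: [0.5656, -0.2417, 0.3026]
ee_rot: [[-0.002, 0.031, -1.0], [0.002, -1.0, -0.031], [-1.0, -0.002, 0.002]]
wrist_force: [-0.4, 0.8, -0.6]
finger_gap: 1.0
```

```bash
python3 - <<'E'
from h import *
togo([.569,-.3255,.152],-92)
f=grab('wrist','g1')
E
```

```text
t 39.4 tcp [ 0.5656 -0.2417  0.3026] yang -88.2 gap 92.0 F [-0.4  0.8 -0.6] j [ 0.43  0.35 -0.1   1.6   0.04  1.2  -1.22]
tool cm [15.05  8.41 -0.1 ]  turn about tool x 3.80
```

View pics/g1.png

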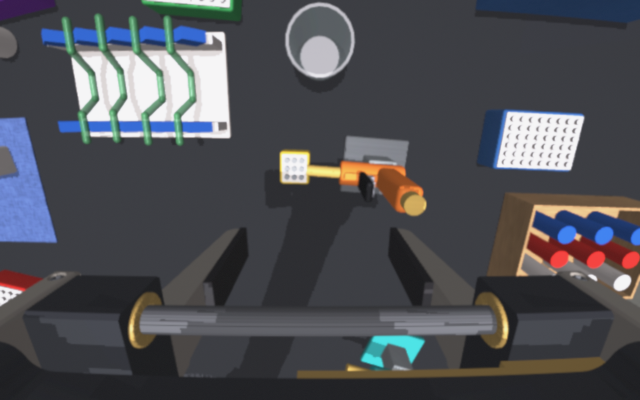

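{"op": "jog_arm", "data": {"motion": [[[0,4,0,0],[0,3,0,0],[0,1.4,0,3.8],[0,0,0,0],[0,0,0,0]]]}}

```text
time: 39.95
tool_pos: [0.569, -0.3243, 0.3037]
ee_rot: [[-0.0, -0.032, -0.999], [0.001, -0.999, 0.032], [-1.0, -0.001, 0.0]]
wrist_force: [0.9, 1.2, -0.4]
finger_gap: 0.996
```

```bash
python3 - <<'E'
from h import *
f=grab('wrist','g2'); t=grab('top')
H=hsv(f); m=cv2.inRange(H,(18,110,90),(34,255,255)); nn,l,st,c=cv2.connectedComponentsWithStats(m)
for i in range(1,nn):
    if st[i,4]>60:
        print(st[i],c[i].round(1),'z.213',onplane(f,[c[i]],.213)[0].round(4),'z.083',onplane(f,[c[i]],.083)[0].round(4))
        ys,xs=np.nonzero(l==i); P=onplane(f,np.c_[xs,ys],.083)[:,:2]; v=np.linalg.svd(P-P.mean(0),full_matrices=False)[2][0]; print('  axis',np.degrees(np.arctan2(v[1],v[0]))%180)
togo([.569,-.3255,.152],-92)
cv2.imwrite('pics/g2c.png',cv2.resize(f['color'][120:300,220:420,::-1],None,fx=4,fy=3.3))
E
```

```text
[226 155  51  34 535] [256.  170.4] z.213 [ 0.6026 -0.2695  0.213 ] z.083 [ 0.5789 -0.2401  0.083 ]
  axis 54.12290216554315
[314 193  21  23 394] [324.2 204.3] z.213 [ 0.5693 -0.3291  0.213 ] z.083 [ 0.5282 -0.3308  0.083 ]
  axis 0.12901954463305287
[128 295  18  53 385] [135.3 322.5] z.213 [ 0.4427 -0.1238  0.213 ] z.083 [ 0.3357 -0.0185  0.083 ]
  axis 162.18679158510574
[490 295  19  53 436] [499.8 322.1] z.213 [ 0.4313 -0.5135  0.213 ] z.083 [ 0.3183 -0.6113  0.083 ]
  axis 14.611836180008055
[ 298  358  306   19 2438] [469.8 369.1] z.213 [ 0.3677 -0.4897  0.213 ] z.083 [ 0.2216 -0.575   0.083 ]
  axis 89.16671423572305
t 40.05 tcp [ 0.5692 -0.324   0.304 ] yang -91.82 gap 91.8 F [-0.4  0.1 -0.4] j [ 0.51  0.42 -0.05  1.5   0.02  1.23 -1.15]
tool cm [15.2   0.16  0.02]  turn about tool x 0.18
```

View pics/g2.png

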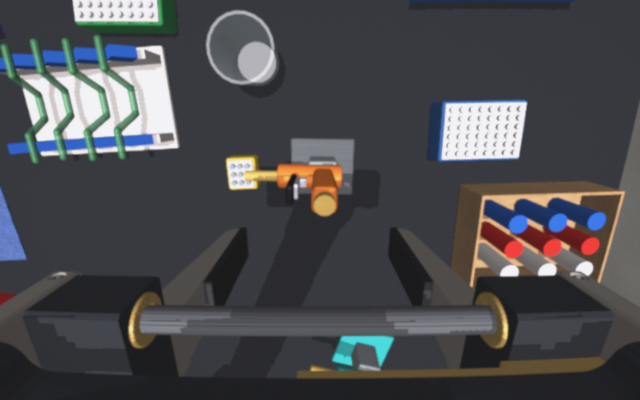

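View pics/g2c.png

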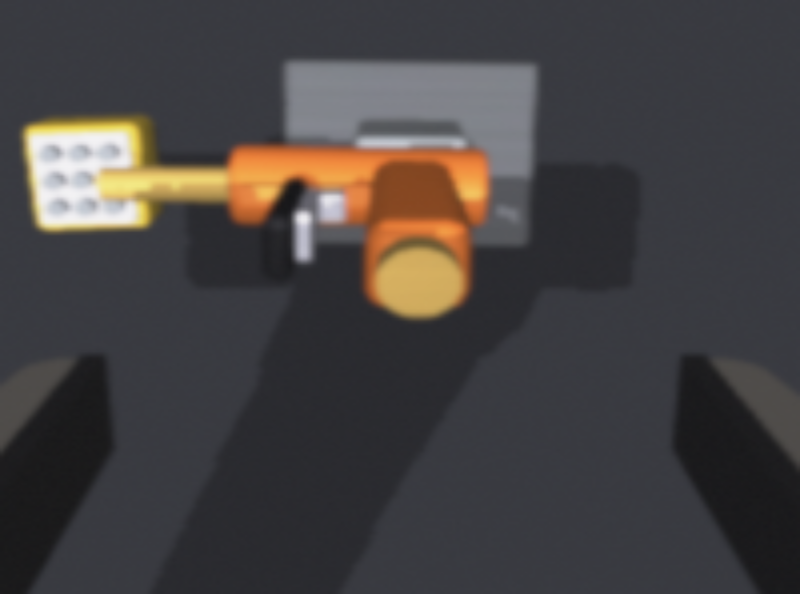

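{"op": "jog_arm", "data": {"motion": [[[4,0,0,0],[4,0,0,0],[3.5,0,0,0],[2,0,0,0],[1,0,0,0]]]}}

```text
time: 40.55
tool_pos: [0.5679, -0.3243, 0.1567]
ee_rot: [[-0.003, -0.033, -0.999], [0.002, -0.999, 0.033], [-1.0, -0.002, 0.003]]
wrist_force: [0.6, -0.2, 0.6]
finger_gap: 0.999
```

{"op": "jog_arm", "data": {"motion": [[[0.5,0,0,0],[0.2,0,0,0],[0,0,0,0]]]}}

```text
time: 40.85
tool_pos: [0.5692, -0.3267, 0.153]
ee_rot: [[0.002, -0.036, -0.999], [-0.001, -0.999, 0.036], [-1.0, 0.001, -0.002]]
wrist_force: [-0.2, -0.4, -0.2]
finger_gap: 0.998
```

```bash
python3 - <<'E'
from h import *
togo([.569,-.324,.152],-92)
f=grab('wrist','g3'); s=grab('side'); im=s['color'][:,:,::-1]
cv2.imwrite('pics/g3s.png',cv2.resize(im[70:360,190:370],None,fx=2.0,fy=2.0))
cv2.imwrite('pics/g3g.png',cv2.resize(im[70:170,270:370],None,fx=6,fy=6))
E
```

```text
t 40.85 tcp [ 0.5692 -0.3267  0.153 ] yang -92.05 gap 91.9 F [-0.2 -0.4 -0.2] j [ 0.51  0.55 -0.05  1.65  0.03  0.94 -1.16]
tool cm [ 0.1  -0.27  0.03]  turn about tool x -0.05
```

View pics/g3.png

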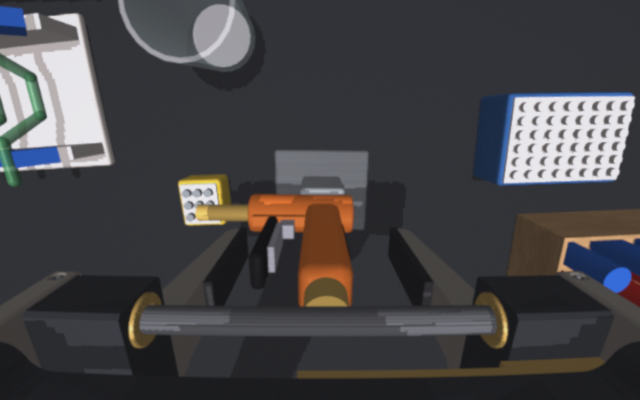

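View pics/g3s.png

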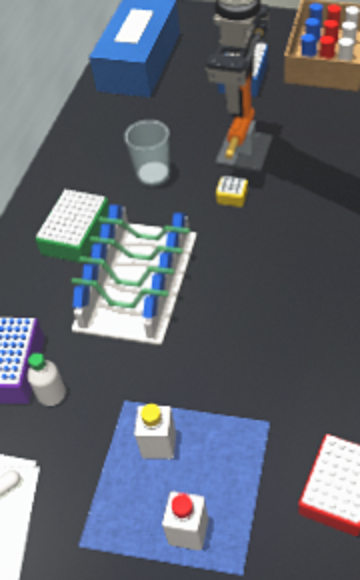

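View pics/g3g.png

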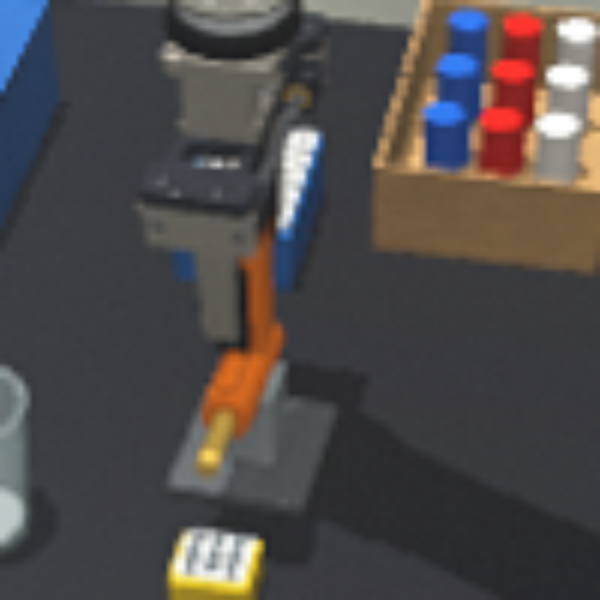

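{"op": "jog_arm", "data": {"motion": [[[0.1,-0.2,0,0],[0,0,0,0],[0,0,0,0]]]}}

```text
time: 41.25
tool_pos: [0.5686, -0.3246, 0.1512]
ee_rot: [[0.0, -0.036, -0.999], [-0.0, -0.999, 0.036], [-1.0, 0.0, -0.0]]
wrist_force: [0.1, 0.2, -0.5]
finger_gap: 1.001
```

{"op": "jog_arm", "data": {"motion": [[[0,0,0,0],[0,0,0,0],[0,0,0,0],[0,0,0,0],[0,0,0,0]]], "jaw": 1, "newtons": 28}}

```text
time: 41.75
tool_pos: [0.5686, -0.3235, 0.1509]
ee_rot: [[-0.001, -0.036, -0.999], [0.002, -0.999, 0.036], [-1.0, -0.002, 0.001]]
wrist_force: [-0.8, 4.1, 1.5]
finger_gap: 0.589
```

{"op": "jog_arm", "data": {"motion": [[[0,0,0,0],[0,0,0,0],[0,0,0,0]]]}}

```text
time: 42.05
tool_pos: [0.5686, -0.3244, 0.1509]
ee_rot: [[0.0, -0.037, -0.999], [0.001, -0.999, 0.037], [-1.0, -0.001, -0.0]]
wrist_force: [1.2, 0.9, 0.0]
finger_gap: 0.404
```

```bash
python3 - <<'E'
from h import *
state()
f=grab('wrist','g4')
E
```

```text
t 42.05 tcp [ 0.5686 -0.3244  0.1509] yang -92.14 gap 37.1 F [1.2 0.9 0. ] j [ 0.51  0.55 -0.05  1.65  0.03  0.94 -1.17]
```

View pics/g4.png

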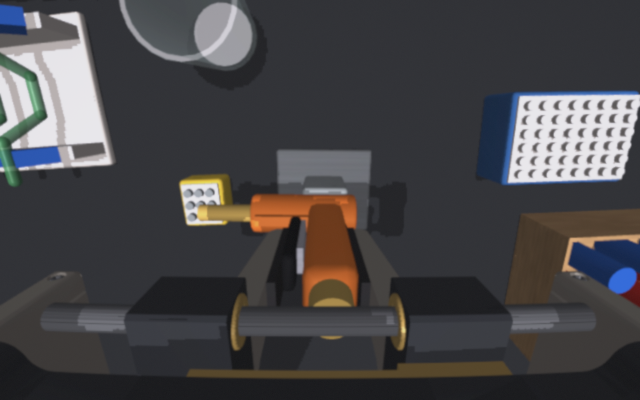

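{"op": "jog_arm", "data": {"motion": [[[0,0,0,0],[0,0,0,0],[0,0,0,0],[0,0,0,0],[0,0,0,0]]]}}

```text
time: 42.6
tool_pos: [0.5686, -0.3244, 0.1509]
ee_rot: [[0.0, -0.036, -0.999], [0.0, -0.999, 0.036], [-1.0, -0.0, -0.0]]
wrist_force: [1.9, 2.3, 0.2]
finger_gap: 0.407
```

{"op": "jog_arm", "data": {"motion": [[[0,0,0,0],[0,0,0,0],[0,0,0,0],[0,0,0,0],[0,0,0,0]]]}}

```text
time: 43.1
tool_pos: [0.5686, -0.3244, 0.1509]
ee_rot: [[0.0, -0.036, -0.999], [0.0, -0.999, 0.036], [-1.0, -0.0, -0.0]]
wrist_force: [1.0, 2.0, 0.7]
finger_gap: 0.405
```

{"op": "jog_arm", "data": {"motion": [[[0,0,0,0],[0,0,0,0],[0,0,0,0],[0,0,0,0],[0,0,0,0]]]}}

```text
time: 43.6
tool_pos: [0.5686, -0.3245, 0.1509]
ee_rot: [[0.0, -0.036, -0.999], [0.0, -0.999, 0.036], [-1.0, -0.0, -0.0]]
wrist_force: [3.1, 2.8, 0.2]
finger_gap: 0.402
```

{"op": "jog_arm", "data": {"motion": [[[0,0,0,0],[0,0,0,0],[0,0,0,0],[0,0,0,0],[0,0,0,0]]]}}

```text
time: 44.1
tool_pos: [0.5686, -0.3245, 0.1509]
ee_rot: [[0.0, -0.036, -0.999], [0.0, -0.999, 0.036], [-1.0, -0.0, -0.0]]
wrist_force: [3.4, 3.1, -0.7]
finger_gap: 0.402
```

{"op": "jog_arm", "data": {"motion": [[[0,0,0,0],[0,0,0,0],[0,0,0,0]]]}}

```text
time: 44.4
tool_pos: [0.5686, -0.3245, 0.1509]
ee_rot: [[0.0, -0.036, -0.999], [0.0, -0.999, 0.036], [-1.0, -0.0, -0.0]]
wrist_force: [2.0, 4.4, 0.1]
finger_gap: 0.402
```

{"op": "jog_arm", "data": {"motion": [[[0,0,0,0],[0,0,0,0],[0,0,0,0],[0,0,0,0],[0,0,0,0]]], "jaw": 0}}

```text
time: 44.9
tool_pos: [0.5681, -0.3264, 0.1512]
ee_rot: [[-0.0, -0.037, -0.999], [-0.002, -0.999, 0.037], [-1.0, 0.002, -0.0]]
wrist_force: [1.0, 0.3, -0.7]
finger_gap: 0.818
```

{"op": "jog_arm", "data": {"motion": [[[0,0,0,0],[0,0,0,0],[0,0,0,0],[0,0,0,0],[0,0,0,0]]]}}

```text
time: 45.4
tool_pos: [0.5685, -0.3249, 0.1509]
ee_rot: [[-0.0, -0.036, -0.999], [-0.0, -0.999, 0.036], [-1.0, 0.0, 0.0]]
wrist_force: [0.8, 0.2, 0.1]
finger_gap: 1.003
```

```bash
python3 - <<'E'
from h import *
state()
f=grab('wrist','g5'); s=grab('side'); im=s['color'][:,:,::-1]
cv2.imwrite('pics/g5s.png',cv2.resize(im[70:360,190:370],None,fx=2.0,fy=2.0))
E
```

```text
t 45.4 tcp [ 0.5685 -0.3249  0.1509] yang -92.09 gap 92.2 F [0.8 0.2 0.1] j [ 0.51  0.55 -0.05  1.65  0.03  0.94 -1.17]
```

View pics/g5.png

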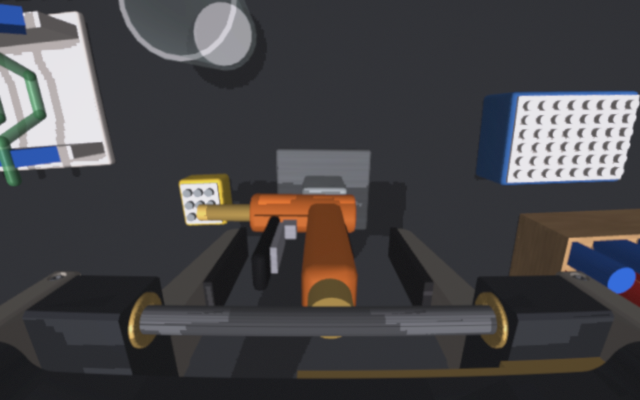

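View pics/g5s.png

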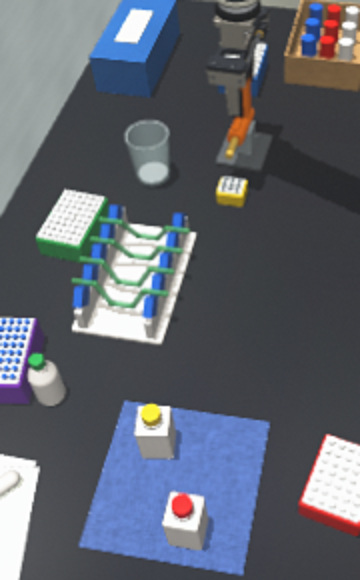

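{"op": "jog_arm", "data": {"motion": [[[-2,0,0,0],[-4,0,0,0],[-4,0,0,0],[-4,0,0,0],[-1,0,0,0]]]}}

```text
time: 46.0
tool_pos: [0.5705, -0.3257, 0.3066]
ee_rot: [[0.008, -0.036, -0.999], [-0.004, -0.999, 0.036], [-1.0, 0.004, -0.008]]
wrist_force: [-0.2, 0.5, 0.2]
finger_gap: 0.996
```

{"op": "jog_arm", "data": {"motion": [[[0,0,0,0],[0,0,0,0],[0,0,0,0],[0,0,0,0],[0,0,0,0]]]}}

```text
time: 46.5
tool_pos: [0.5682, -0.3245, 0.2997]
ee_rot: [[-0.002, -0.036, -0.999], [0.001, -0.999, 0.036], [-1.0, -0.001, 0.002]]
wrist_force: [0.7, 0.1, -0.9]
finger_gap: 0.997
```

```bash
python3 - <<'E'
from h import *
state()
t=grab('top'); s=grab('side'); 
cv2.imwrite('pics/ft.png',cv2.resize(t['color'][80:240,160:480,::-1],None,fx=2.5,fy=2.5,interpolation=cv2.INTER_CUBIC))
cv2.imwrite('pics/fs.png',cv2.resize(s['color'][150:360,200:350,::-1],None,fx=2.8,fy=2.8,interpolation=cv2.INTER_CUBIC))
E
```

```text
t 46.5 tcp [ 0.5682 -0.3245  0.2997] yang -92.08 gap 91.7 F [ 0.7  0.1 -0.9] j [ 0.51  0.42 -0.05  1.5   0.02  1.22 -1.16]
```

View pics/ft.png

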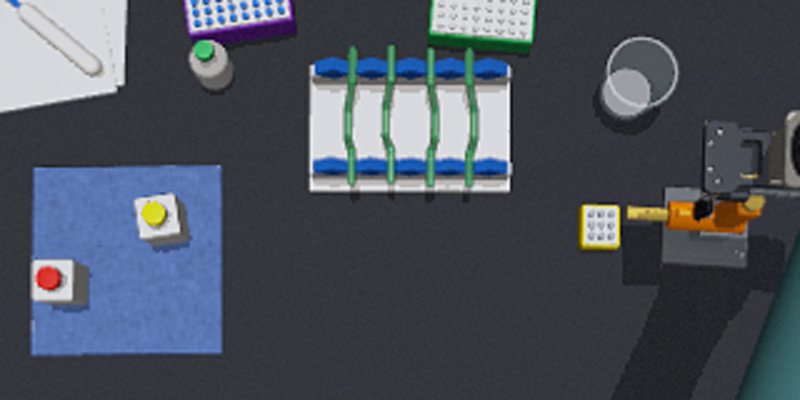

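View pics/fs.png

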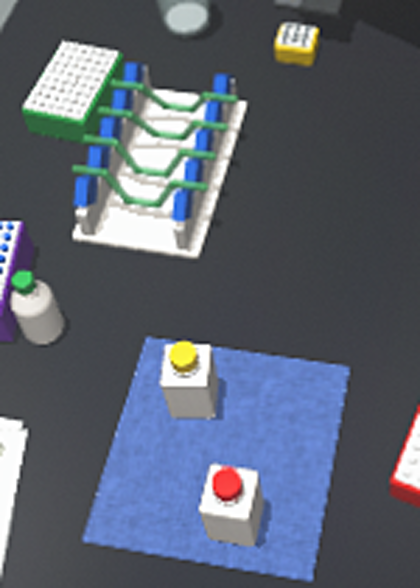

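```bash
python3 - <<'E'
from plant import ctrl
print(ctrl.finish_job())
E
```

```text
the job is handed in; nothing more can be done
None
```

The job is done and handed in at about 46.5 s of the 210 s allowed. I got no verdict back.

- **Tubes:** all four were present and now hang in the rack, each in its own pair of facing notches, with both ends sticking out past the rails. In the pictures the bends hang down, up to about 15–20° off vertical, held there by friction.
- **Bottles:** both stand upright on the blue mat. The red-capped one is near the left edge, about 2 cm inside it by my measurement. I saw no knock to either bottle.
- **Blow gun:** I squeezed the orange gun last. The jaws closed to about 37 mm and held there for about 2.3 s. Full squeeze should be 39 mm, and the jaws usually read about 0.5 mm low. The trigger position itself was not read directly. I then let go, the blade sprang back, and the arm was lifted clear.

**Checks that failed or disagreed:**
- On one tube pick-up I came down too fast. The fingertips touched the bench and the wrist force read 114 N, under the 120 N limit; I slowed the later descents.
- The cameras disagreed by 3–4 mm in y, which did no harm.

I moved nothing else on the bench, including the turquoise look-alike gun.

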